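# Clear a jammed bushing from the feed tube

### The arm

A 6-joint arm with a two-finger parallel gripper is mounted at the origin on a cart in front of the work surface, level with it; the furniture and walls round the work are solid. World frame = base frame: x ahead of the robot, y to its left, z up, the work surface at z = 0. Lengths are in mm, angles in rad, forces in N, time in s.
With the tool pointing down it reaches from about 350 to 975 mm from the base axis. Payload 7.1 kg.
Tool frame: the origin (TCP) lies at the very end of the fingers, on their centre line; the grasp point (between the pads) lies 19 mm behind it; z points along the fingers, x is the direction in which the jaws open and shut, and the axes are right-handed (so a half turn about z gives the same grasp; the last joint's range is limited). The gripper opens to 88 mm and grips with 3 to 60 N. Pads are 20 mm wide; open, the fingers measure 115 mm over their backs; the gripper's body (75 mm by 178 mm) begins 61 mm behind the grasp point.
Start: joints at [1.141, 0.423, 1.63, -0, 1.089, -0.019], TCP at [249.557, 572.997, 222.675] pointing down, gripper open.
Joint ranges: [-3, 3], [-0.9, 2.11], [0.09, 2.58], [-1.31, 4.45], [0.11, 2.69], [-2.54, 2.54]. Speed limits (rad/s): [2.39, 2.39, 3.01, 3.14, 3.14, 3.14].

### API

Orientations are given as a rotation vector (axis times angle).
In Python, from workcell import ctrl gives the robot as it stands. The module is installed in compiled form; this text tells all that it offers.
- The arm moves only by the tool move_arm, never from a script. Its argument "motion" is a list of rows, each a list of 2 entries, a list of its own where there are three numbers: the shift along the tool's x, y, z normalised to -1 to 1, where 1 is 150 mm, then the turn, a rotation vector about the tool's x, y, z normalised to -1 to 1, where 1 is 60 degrees. In form: [[[x, y, z], [rx, ry, rz]], ...]. A call has exactly 5 rows; each row is the pose to reach, as a shift and turn from the pose commanded when the call began, along the tool's axes at that moment; what a row does not reach only later rows make up. A row lasts 1/8 s, in which the tool goes at most 62.5 mm and 10.7 degrees, less where a joint would pass 70% of its speed; a pose out of reach is approached as far as the arm can. A call with a number of a shift or a turn outside -1 to 1 is refused whole. A call with a gripper value outside its range is refused whole. "gripper" is the opening, from 0 (shut) to 1 (fully open), set as the call begins (left out, the last holds). The fingers move at their own pace and stop on an object; the grip force is fixed at half the most. Time passes only in rows, so rows that repeat a pose let the fingers close, or fill a call up. It gives the time, the measured TCP pose, the force and the opening at its end, in the units of the state.
- ctrl.get_obs(): the state, without advancing time (a new reading comes with each control period).
- ctrl.get_image(name): name is "scene" or "top" or "wrist"; returns a dict with "pixels" (400x640x3 uint8, red, green, blue), "camera_matrix" (3x3 intrinsics, pixels), "D" ([k1, k2, p1, p2, k3] as OpenCV has them; the pictures are not rectified), "R" (3x3) and "t" (3): a world point X has camera coordinates R X + t; the wrist camera has in their place "mount" (4x4, takes a point from camera to tool coordinates, whose origin is the TCP and whose axes are the tool frame's). Camera axes: x right, y down, z forward; pixel columns grow to the right and rows downward; lengths in mm; the calibration is good to about 2 mm. A picture is of the moment at which its call begins: read the wrist's pose just before it. There is no depth.
- ctrl.close_job(): hands the job in, once; it reports no verdict.
Trained networks look in the newest picture that a camera, given by its name, has taken for a name from the list of things; names that differ only in an ending like _2 or _b are one class to them, and where a whole thing is asked for, a point or a joint stands for the part that bears it (a point fixed in the world has none). Each returns a list of dicts, best first, with "p" (0 to 1); they miss things now and then, are a little off and sometimes report something else, mostly with a low value. They report only what shows in the picture. A call takes as long as a camera call.
- ctrl.boxes_of(camera, name): "location" ([x, y, z] in mm, in world coordinates, good to about 4 mm: the middle of the surface that is visible of it).
- ctrl.regions_of(camera, name): "mask" (400x640 bool, what is visible of it).
- ctrl.pinpoint(camera, name): "location" ([x, y, z] in mm, in world coordinates, good to about 4 mm: a listed point, or the origin of a listed thing).
The state is a dict: "t": time; "qpos": joint angles; "qvel": joint speeds; "joint_torque": joint torques, N m; "ee_pos": TCP position; "orientation": TCP orientation; "ft_force": force on the tool from outside, world axes, zero at the start; "moment": the same for the moment, N m; "width": finger opening in mm.
Only numpy, scipy, OpenCV 4.12 (cv2) and the standard library are available. Lean on these libraries where they do the work, as an engineer would, in place of code of your own. Each camera call takes 0.05 s, during which the arm holds its last target.

### The job

A brass bushing is jammed in the feed tube: lift the gravity latch, swing the yellow outlet gate wide open, about a right angle, and then push the bushing right through the tube with the push rod from the wooden cradle, so that it drops into the green catch tray. Draw the rod back out and lay it flat on the bench, or back in its cradle. Leave the bushing in the tray, the gate open and everything else where it stands.

Things in the scene. Friction and masses are not known exactly. Their poses are not given: they have to be found in the camera images.
- feeder: Feed tube unit, fixed. Origin on the bench under the tube's middle; local x along the tube from inlet to outlet, y left, z up. Base x -66..138, y -48..48, 8 mm. Level tube, axis 72 mm up, x -50..50, outside 34, bore 26 mm. Saddle blocks 56 wide, 100 high. Green tray past the outlet: x 53..135, y -45..45, floor z 14, walls to z 34. Posts by the gate near (48,-41) 111 high, (51,40) 98 high.
- inlet (a point): Centre of the open face of the brass funnel in front of the tube, feeder local (-60, 0, 72) mm: 42 mm outside, mouth 34 mm wide, tapering over 10 mm to the 26 mm bore. Axes as the feeder.
- outlet (a point): Centre of the far end of the tube, feeder local (50, 0, 72) mm. Axes as the feeder.
- gate_hinge (a point): Point on the gate's upright hinge axis at the height of the tube axis, feeder local (56.5, -34, 72) mm. Axes as the feeder.
- gate (a joint): Yellow gate plate 58x58x5 mm just past the outlet, z 44..102, from its hinge to 61 mm (towards local +y when closed). Radians: 0 closed, up to 1.75; the free edge swings away from the tube to local +x, then -y (clockwise from above). Light friction, stays where left. Held within 0.05 while the latch bar lies behind the catch prong.
- latch (a joint): Steel latch bar 5x88x10 mm on the gate's outer face, pivoted on the gate. Radians: 0 level in the catch, up to 0.75 as the thumb grip at its free end is lifted; falls back by its weight. The prong holds it up to about 0.25; from 0.3 (thumb grip 26 mm up) it passes freely over the prong.
- latch_pivot (a point): Pivot of the latch bar on the gate, 20 mm from the hinge axis towards the gate's free edge, 85 mm above the bench, 8 mm outside the plate's middle. It turns with the gate.
- thumb_grip (a point): Centre of the black thumb grip at the free end of the latch bar: 10 mm thick (along feeder x when closed), 30 mm long along the bar, 26 mm high, 87 mm from the pivot, 87 mm above the bench when latched; about 107 mm from the hinge axis. Free on both sides and above.
- bushing_mid (a point): Centre of the jammed brass bushing, diameter 24.5, length 28 mm, 90 g, in the bore along the tube (feeder x between -28 and -4 mm at the start). A spring shoe in the roof of the bore (feeder x -35..30) presses on it: 6 to 14 N push it. Lying in the tray its centre is 26 to 29 mm above the bench.
- rod_mid (a point): Aluminium push rod, 0.2 kg: shank diameter 20, 170 mm long, then a red head, diameter 28, 14 mm long; 184 mm in all. This point is on its axis, 78 mm from the tip, in the middle of the cradle's finger gap (28 mm above the bench at the start). Local x points along the rod to its tip. It balances about 20 mm from here towards the head.
- rod_tip (a point): Centre of the rod's flat tip (edge rounded 2 mm). Axes as rod_mid.
- rod_neck (a point): Point on the rod's axis 12 mm in front of the red head, 158 mm from the tip. In the cradle it cannot be reached. Held by its middle the rod goes at most 82 mm into the funnel, too little to eject the bushing (about 110 mm needed); let go of there, the rod stays in the bore, its tail drooping some 10 mm, and can be taken again here to drive it on. Axes as rod_mid.
- cradle: Wooden cradle, fixed, 214x62 mm, 42 mm high; origin on the bench under the rod's middle, local x along the rod towards its tip. The rod lies sunk in it (rod top 4 mm below the blocks' top); only the finger gap from local x -6 to +34 mm is open, right across the width, with a 5 mm thick floor.
- flask: Grey drinking flask with black lid, 86 mm diameter, 170 mm high; origin at its foot.
- grease: Round tin with blue lid, 70 mm diameter, 31 mm high; origin at its foot.
- stack: Stack of plated rings on a peg, 73x63 mm, 109 mm high; origin at its foot.
- paint_bottle: White bottle with green cap, 41x66 mm, 90 mm high; origin at its foot.
- block: Ground steel setting block 30x35x28 mm; origin at its underside.
- loose_ring: Plated ring with an ear lying flat, 62x73x9 mm; origin at its underside.
- plug: Plug gauge lying flat, 39x108x39 mm; origin at its underside.

How it is judged:
By the outcome, as a careful person would: the job done as asked, in the order asked, and still so for the second after the job is handed in, with the robot touching nothing.
It also fails if it takes over 66 s, if anything falls off the work surface, if the arm or the gripper's body presses on something with over 40 N, if the wrist force passes 120 N, or if a joint passes its speed limit or range.

## Working session

There is one attempt and no reset: what is moved stays moved. The work goes in short steps, Python scripts to look and compute and a tool call to move; the robot and the scene stay as the last step left them, time stands still between calls to the robot, and variables do not carry over. Pictures are saved under pics/ and viewed, and the job is handed in when it is done.

Besides the shell and the picture viewer there is one more tool, called after ">>>" as a command line: name --argument value ..., lists and objects as JSON in quotes. move_arm: Moves the arm, as the interface text tells. Its arguments: {"type":"object","properties":{"motion":{"type":"array","items":{"type":"array"}},"gripper":{"type":"number"}},"required":["motion"]}

```bash
mkdir -p pics; ls
cat > h.py <<'E'
import numpy as np, cv2
from scipy.spatial.transform import Rotation as Rn
from workcell import ctrl
def save(cam,name):
    im=ctrl.get_image(cam); cv2.imwrite('pics/'+name+'.png',im['pixels'][:,:,::-1]); return im
E
python3 - <<'E'
from h import *
o=ctrl.get_obs(); print({k:np.round(v,3) for k,v in o.items()})
for c in ['scene','top','wrist']:
    im=save(c,c+'0')
    for n in ['feeder','inlet','outlet','gate_hinge','latch_pivot','thumb_grip','bushing_mid','rod_mid','rod_tip','rod_neck','cradle','flask','grease','stack','paint_bottle','block','loose_ring','plug']:
        r=ctrl.pinpoint(c,n)
        print(c,n,[(np.round(d['location'],0).tolist(),round(d['p'],2)) for d in r[:2]])
print(ctrl.get_obs()['t'])
E
```

```text
pics
{'t': np.float64(0.0), 'qpos': array([ 1.141,  0.424,  1.631,  0.   ,  1.089, -0.019]), 'qvel': array([-0.   , -0.001, -0.001, -0.001, -0.002, -0.   ]), 'joint_torque': array([ 1.0000e-03, -5.4461e+01, -2.7367e+01,  6.4000e-02,  2.3000e-02,
       -0.0000e+00]), 'ee_pos': array([249.318, 572.504, 221.891]), 'orientation': array([ 2.627e+00,  1.721e+00, -2.000e-03]), 'ft_force': array([ 0.53 ,  0.859, -0.203]), 'moment': array([-0.019, -0.06 , -0.022]), 'width': np.float64(88.059)}
scene feeder [([524.0, -117.0, -3.0], 0.59)]
scene inlet [([526.0, -179.0, 73.0], 0.79), ([523.0, -120.0, -4.0], 0.29)]
scene outlet [([518.0, -69.0, 72.0], 0.84), ([411.0, -43.0, 29.0], 0.44)]
scene gate_hinge [([550.0, -60.0, 73.0], 0.56)]
scene latch_pivot [([552.0, -58.0, 73.0], 0.42)]
scene thumb_grip [([446.0, -63.0, 89.0], 0.64)]
scene bushing_mid []
scene rod_mid [([401.0, 24.0, 27.0], 0.43)]
scene rod_tip [([278.0, 252.0, -2.0], 0.61), ([392.0, 109.0, 27.0], 0.59)]
scene rod_neck [([413.0, -43.0, 31.0], 0.55)]
scene cradle [([402.0, 14.0, -3.0], 0.97), ([402.0, 29.0, 25.0], 0.24)]
scene flask 
[... 870 characters left out ...]
.0, 26.0], 0.6)]
top cradle [([404.0, 13.0, 1.0], 0.56)]
top flask [([755.0, -241.0, 2.0], 0.92)]
top grease [([684.0, -314.0, -1.0], 0.87)]
top stack [([357.0, 339.0, 3.0], 0.64), ([403.0, 29.0, 29.0], 0.53)]
top paint_bottle [([286.0, 253.0, 1.0], 0.5)]
top block [([661.0, -229.0, -0.0], 0.62)]
top loose_ring [([358.0, 257.0, 2.0], 0.86)]
top plug [([662.0, -418.0, 1.0], 0.6)]
wrist feeder []
wrist inlet []
wrist outlet []
wrist gate_hinge []
wrist latch_pivot []
wrist thumb_grip []
wrist bushing_mid []
wrist rod_mid []
wrist rod_tip []
wrist rod_neck []
wrist cradle []
wrist flask []
wrist grease []
wrist stack []
wrist paint_bottle []
wrist block []
wrist loose_ring []
wrist plug []
2.85
```

View pictures.

View pics/scene0.png

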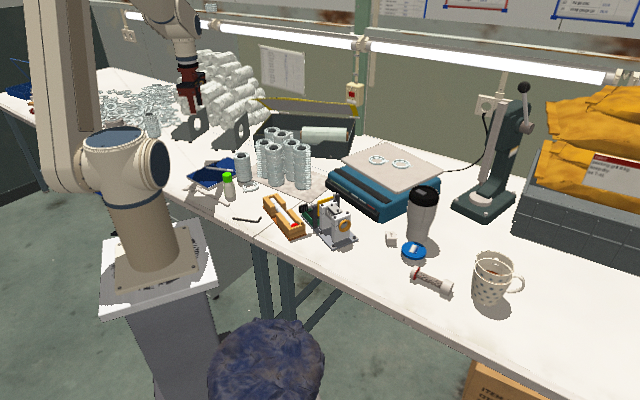

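View pics/top0.png

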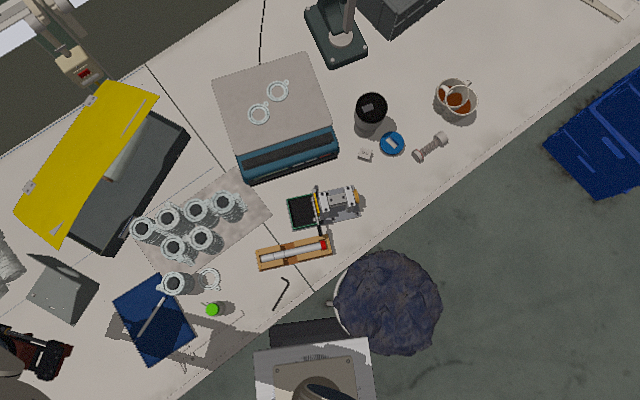

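View pics/wrist0.png

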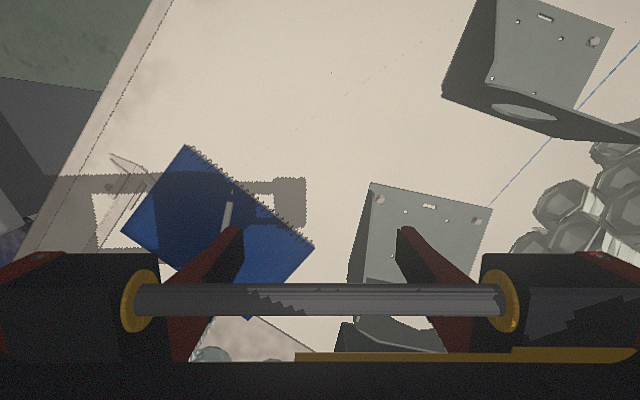

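```bash
cat >> h.py <<'E'
def unproj(im,px,z=0.):
    p=cv2.undistortPoints(np.array(px,float).reshape(-1,1,2),im['camera_matrix'],im['D']).reshape(-1,2)
    R,t=np.array(im['R']),np.array(im['t'])
    C=-R.T@t; d=np.c_[p,np.ones(len(p))]@R
    return C+d*((z-C[2])/d[:,2])[:,None]
def fitpose(loc,meas):
    loc=np.array(loc,float);meas=np.array(meas,float)
    a=loc-loc.mean(0);b=meas-meas.mean(0)
    th=np.arctan2((a[:,0]*b[:,1]-a[:,1]*b[:,0]).sum(),(a*b).sum())
    R=np.array([[np.cos(th),-np.sin(th)],[np.sin(th),np.cos(th)]])
    c=meas.mean(0)-R@loc.mean(0); return c,th,meas-(loc@R.T+c)
def down(yaw,tilt=None):
    R=Rn.from_matrix(np.array([[np.cos(yaw),np.sin(yaw),0],[np.sin(yaw),-np.cos(yaw),0],[0,0,-1]]))
    return R
def rows(targets,cur=None):
    """targets list of (pos,Rotation); prints rows from current measured pose"""
    o=ctrl.get_obs(); p0=o['ee_pos'];R0=Rn.from_rotvec(o['orientation'])
    out=[]
    for p,R in targets:
        s=R0.inv().apply(np.array(p)-p0)/150; w=(R0.inv()*R).as_rotvec()/np.deg2rad(60)
        out.append([np.round(s,3).tolist(),np.round(w,3).tolist()])
    print(out); return out
E
python3 - <<'E'
from h import *
loc=[[0,0],[-60,0],[50,0],[56.5,-34],[64.5,73],[0,0],[-60,0],[50,0],[56.5,-34],[64.5,73],[64.5,-14]]
m=[[524,-117],[526,-179],[518,-69],[550,-60],[446,-63],[522,-120],[532,-180],[517,-71],[554,-61],[447,-66],[532,-53]]
c,th,r=fitpose(loc,m);print(c,np.rad2deg(th),r.round(1))
loc=[[14,0],[92,0],[-66,0],[0,0]]*2
m=[[401,24],[392,109],[413,-43],[402,14],[403,32],[394,104],[413,-53],[404,13]]
c,th,r=fitpose(loc,m);print(c,np.rad2deg(th),r.round(1))
im=ctrl.get_image('top')
print(unproj(im,[[200,398],[315,292],[410,228],[500,162],[590,95],[333,252],[258,270],[360,215],[290,215]]).round())
o=ctrl.get_obs();print(o['t'])
E
```

```text
[ 523.65591568 -119.79106246] 95.71570727121993 [[ 0.3  2.8]
 [-3.6  0.5]
 [-0.7  1. ]
 [-1.9  0.2]
 [ 1.4 -0.1]
 [-1.7 -0.2]
 [ 2.4 -0.5]
 [-1.7 -1. ]
 [ 2.1 -0.8]
 [ 2.4 -3.1]
 [ 0.8  1.2]]
[404.0213597   15.08114702] 97.30412211672282 [[-1.2 -5. ]
 [-0.3  2.7]
 [ 0.6  7.4]
 [-2.  -1.1]
 [ 0.8  3. ]
 [ 1.7 -2.3]
 [ 0.6 -2.6]
 [-0.  -2.1]]
[[  48.  307.    0.]
 [ 283.  -32.    0.]
 [ 428. -327.    0.]
 [ 590. -624.    0.]
 [ 763. -935.    0.]
 [ 387.  -97.    0.]
 [ 363.  121.    0.]
 [ 484. -190.    0.]
 [ 509.   13.    0.]]
2.9
```

>>> move_arm --motion '[[[-0.2, 0.17, 0], [0, 0, 0]], [[-0.4, 0.35, 0], [0, 0, 0]], [[-0.6, 0.52, 0], [0, 0, 0]], [[-0.8, 0.7, 0], [0, 0, 0]], [[-1, 0.87, 0], [0, 0, 0]]]'

```text
t: 3.52
ee_pos: [309.6, 382.2, 222.8]
orientation: [-2.628, -1.722, -0.001]
ft_force: [0.6, -0.5, 1.1]
width: 87.8
```

>>> move_arm --motion '[[[-0.2, 0.17, 0], [0, 0, 0]], [[-0.4, 0.35, 0], [0, 0, 0]], [[-0.6, 0.52, 0], [0, 0, 0]], [[-0.8, 0.7, 0], [0, 0, 0]], [[-1, 0.87, 0], [0, 0, 0]]]'

```text
t: 4.15
ee_pos: [369.5, 192.6, 223.0]
orientation: [2.628, 1.722, 0.001]
ft_force: [-0.4, -0.7, 0.0]
width: 88.0
```

Run:
```python
from h import *
o=ctrl.get_obs();print(o['t'],o['ee_pos'],o['orientation'],o['qpos'])
im=save('wrist','w1');print(np.round(im['mount'],3),im['camera_matrix'],im['D'])
rows([((446,-64,215),down(1.68))])
```

```text
4.15 [369.46832267 192.58935158 222.95305291] [2.62753304e+00 1.72182004e+00 1.26271845e-03] [ 4.51988240e-01  1.09392168e-01  2.06640573e+00 -6.87617129e-05
  9.64976923e-01 -7.08155446e-01]
[[ 1.00000e+00  1.00000e-03 -0.00000e+00  1.01700e+00]
 [-1.00000e-03  9.68000e-01  2.51000e-01 -6.77930e+01]
 [ 0.00000e+00 -2.51000e-01  9.68000e-01 -1.64072e+02]
 [ 0.00000e+00  0.00000e+00  0.00000e+00  1.00000e+00]] [[300.90230692   0.         319.40973155]
 [  0.         300.90230692 200.24780178]
 [  0.           0.           1.        ]] [0.01287112 0.         0.         0.         0.        ]
[[[-1.347, 1.142, 0.055], [0.001, 0.002, -0.497]]]
```

>>> move_arm --motion '[[[-0.19, 0.16, 0], [0, 0, -0.1]], [[-0.38, 0.32, 0], [0, 0, -0.2]], [[-0.57, 0.48, 0], [0, 0, -0.3]], [[-0.76, 0.64, 0], [0, 0, -0.4]], [[-0.95, 0.8, 0], [0, 0, -0.497]]]'

```text
t: 4.82
ee_pos: [422.6, 14.0, 222.9]
orientation: [2.092, 2.343, 0.001]
ft_force: [0.5, -0.5, 0.2]
width: 87.4
```

Run:
```python
from h import *
o=ctrl.get_obs();print(o['t'],o['ee_pos'],o['orientation'],o['qpos'])
im=save('wrist','w2')
for n in ['thumb_grip','outlet','gate_hinge','rod_mid','rod_tip']:
  print(n,[(np.round(d['location'],1).tolist(),round(d['p'],2)) for d in ctrl.pinpoint('wrist',n)[:2]])
rows([((446,-64,170),down(1.68))])
```

```text
4.825 [422.55181042  13.9935887  222.91998695] [2.09209512e+00 2.34296305e+00 7.94957991e-04] [ 4.93391527e-03  1.19371098e-01  2.05471354e+00  3.37131236e-05
  9.66782987e-01 -1.67889061e+00]
thumb_grip []
outlet [([520.2, -67.4, 76.0], 0.77)]
gate_hinge [([552.2, -59.1, 73.0], 0.81)]
rod_mid [([398.3, 31.8, 28.3], 0.97), ([408.3, -52.2, 29.9], 0.64)]
rod_tip [([393.7, 107.0, 30.5], 0.57)]
[[[-0.546, 0.102, 0.351], [-0.0, -0.0, -0.0]]]
```

View pics/w2.png

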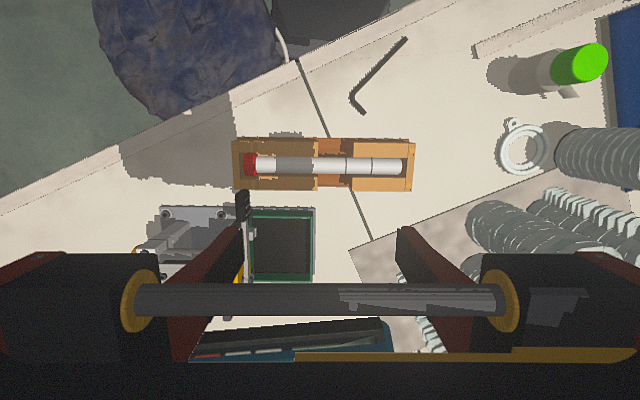

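```bash
cat >> h.py <<'E'
def proj(im,X,o=None):
    X=np.atleast_2d(np.array(X,float))
    if 'mount' in im and 'R' not in im:
        M=np.array(im['mount']);T=np.eye(4);T[:3,:3]=Rn.from_rotvec(o['orientation']).as_matrix();T[:3,3]=o['ee_pos']
        W=np.linalg.inv(T@M);R,t=W[:3,:3],W[:3,3]
    else:R,t=np.array(im['R']),np.array(im['t'])
    return cv2.projectPoints(X,cv2.Rodrigues(R)[0],t,im['camera_matrix'],np.array(im['D']))[0].reshape(-1,2)
FC=np.array([523.7,-119.8]);FT=np.deg2rad(95.7)
CC=np.array([402.5,14.5]);CT=np.deg2rad(97.0)
def F(x,y,z,FC=None,FT=None):
    FC=globals()['FC'] if FC is None else FC;FT=globals()['FT'] if FT is None else FT
    return np.array([FC[0]+x*np.cos(FT)-y*np.sin(FT),FC[1]+x*np.sin(FT)+y*np.cos(FT),z])
def C(x,y,z): return F(x,y,z,CC,CT)
def overlay(im,o,segs,roi,k,name):
    a=im['pixels'][:,:,::-1].copy();x0,y0,x1,y1=roi
    a=cv2.resize(a[y0:y1,x0:x1],None,fx=k,fy=k,interpolation=cv2.INTER_CUBIC)
    for s,col in segs:
        p=((proj(im,s,o)-[x0,y0]+.5)*k).astype(np.int32)
        cv2.polylines(a,[p.reshape(-1,1,2)],False,col,1)
    cv2.imwrite('pics/'+name+'.png',a)
def box(f,x0,x1,y0,y1,z): return [f(x0,y0,z),f(x1,y0,z),f(x1,y1,z),f(x0,y1,z),f(x0,y0,z)]
E
python3 - <<'E'
from h import *
o=ctrl.get_obs();im=ctrl.get_image('wrist')
segs=[(box(F,59.5,69.5,58,88,100),(0,0,255)),(box(F,59.5,69.5,58,88,74),(255,0,255)),(box(F,53,135,-45,45,34),(0,255,255)),(box(C,-107,107,-31,31,42),(255,0,0)),([C(-92,0,28),C(92,0,28)],(0,255,0)),(box(C,-6,34,-31,31,42),(255,0,0))]
overlay(im,o,segs,(130,120,430,340),2.6,'w3')
print(ctrl.get_obs()['t'])
E
```

```text
5.175
```

View pics/w3.png

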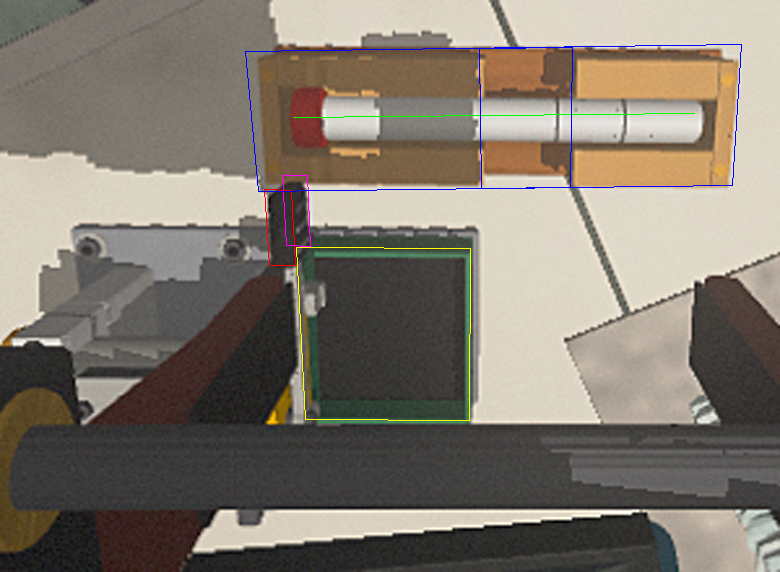

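```bash
sed -i 's/^FC=.*/FC=np.array([523.7,-119.2]);FT=np.deg2rad(95.7)/;s/^CC=.*/CC=np.array([404,15.4]);CT=np.deg2rad(96.4)/' h.py
python3 - <<'E'
from h import *
y=FT
print(F(64.5,73,0))
rows([((445,-63,223),down(y)),((445,-63,160),down(y)),((445,-63,110),down(y)),((445,-63,73),down(y))])
E
```

```text
[444.65481953 -62.26925747   0.        ]
[[[-0.54, 0.096, -0.002], [-0.0, -0.0, 0.01]], [[-0.54, 0.096, 0.418], [-0.0, -0.0, 0.01]], [[-0.54, 0.096, 0.751], [-0.0, -0.0, 0.01]], [[-0.54, 0.096, 0.998], [-0.0, -0.0, 0.01]]]
```

>>> move_arm --motion '[[[-0.3, 0.05, 0], [0, 0, 0.005]], [[-0.54, 0.095, 0.1], [0, 0, 0.01]], [[-0.54, 0.095, 0.42], [0, 0, 0.01]], [[-0.54, 0.095, 0.75], [0, 0, 0.01]], [[-0.54, 0.095, 1.0], [0, 0, 0.01]]]' --gripper 0.5

```text
t: 5.8
ee_pos: [444.6, -62.8, 71.1]
orientation: [-2.107, -2.329, 0.001]
ft_force: [1.0, -0.9, 0.4]
width: 44.6
```

>>> move_arm --motion '[[[0, 0, 0], [0, 0, 0]], [[0, 0, 0], [0, 0, 0]], [[0, 0, 0], [0, 0, 0]], [[0, 0, 0], [0, 0, 0]], [[0, 0, 0], [0, 0, 0]]]' --gripper 0

```text
t: 6.42
ee_pos: [446.1, -63.2, 73.9]
orientation: [2.108, 2.327, 0.003]
ft_force: [1.1, 6.2, 4.5]
width: 9.9
```

Run:
```python
from h import *
o=ctrl.get_obs();print(o['t'],o['ee_pos'],o['width'],o['ft_force'])
im=save('wrist','w4')
R=down(FT)
h=F(56.5,-34,0);g=o['ee_pos'];print('hinge',h,'grip rel',g[:2]-h[:2])
```

```text
6.425 [446.13118816 -63.18053172  73.92288286] 9.94485741976167 [1.14598095 6.19392345 4.52341241]
hinge [551.92032352 -59.60248881   0.        ] grip rel [-105.78913536   -3.57804292]
```

View pics/w4.png

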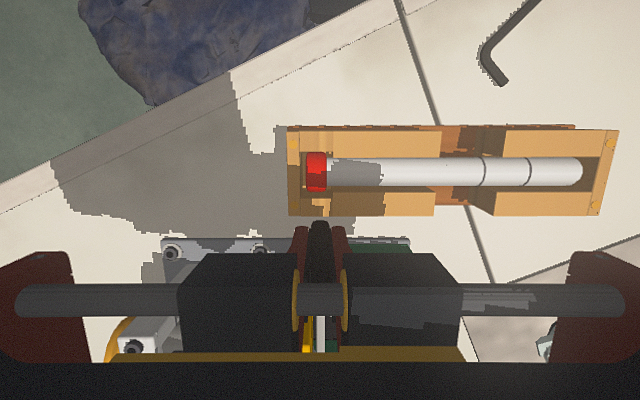

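>>> move_arm --motion '[[[0, 0.002, -0.047], [0, 0, 0]], [[0, 0.009, -0.1], [0, 0, 0]], [[0, 0.02, -0.15], [0, 0, 0]], [[0, 0.035, -0.2], [0, 0, 0]], [[0, 0.05, -0.237], [0, 0, 0]]]'

```text
t: 7.1
ee_pos: [452.8, -62.4, 108.9]
orientation: [2.109, 2.329, 0.002]
ft_force: [3.1, 4.9, -6.7]
width: 9.7
```

Run:
```python
from h import *
o=ctrl.get_obs();print(o['t'],o['ee_pos'],o['width'],o['ft_force'],o['moment'])
h=F(56.5,-34,0);h[2]=0;R0=Rn.from_rotvec(o['orientation'])
T=[]
for i in range(1,6):
    Q=Rn.from_rotvec([0,0,-np.deg2rad(9.3*i)])
    T.append((h+Q.apply(o['ee_pos']-h),Q*R0))
rows(T)
```

```text
7.1 [452.81644861 -62.40957376 108.89268165] 9.657067354188923 [ 3.06878358  4.9393594  -6.67236331] [ 0.91519757 -0.11272946  0.14015546]
[[[0.106, 0.016, 0.0], [-0.0, -0.0, 0.155]], [[0.208, 0.049, 0.0], [-0.0, -0.0, 0.31]], [[0.303, 0.098, 0.0], [-0.0, -0.0, 0.465]], [[0.389, 0.162, 0.0], [-0.0, -0.001, 0.62]], [[0.464, 0.239, 0.001], [-0.001, -0.001, 0.775]]]
```

>>> move_arm --motion '[[[0.106, 0.016, 0], [0, 0, 0.155]], [[0.208, 0.049, 0], [0, 0, 0.31]], [[0.303, 0.098, 0], [0, 0, 0.465]], [[0.389, 0.162, 0], [0, 0, 0.62]], [[0.464, 0.239, 0], [0, 0, 0.775]]]'

```text
t: 7.72
ee_pos: [482.4, 10.5, 109.2]
orientation: [2.859, 1.3, 0.003]
ft_force: [3.6, -0.5, -3.5]
width: 9.8
```

Run:
```python
from h import *
o=ctrl.get_obs();print(o['t'],o['ee_pos'],o['width'],o['ft_force'],o['moment'])
im=save('top','t2');cv2.imwrite('pics/t2c.png',cv2.resize(im['pixels'][130:300,220:420,::-1],None,fx=4,fy=3.5))
```

```text
7.725 [482.36301548  10.54712314 109.16414027] 9.794934989586089 [ 3.63309157 -0.50955137 -3.48455389] [-0.01350839 -0.53578078  0.24379007]
```

View pics/t2c.png

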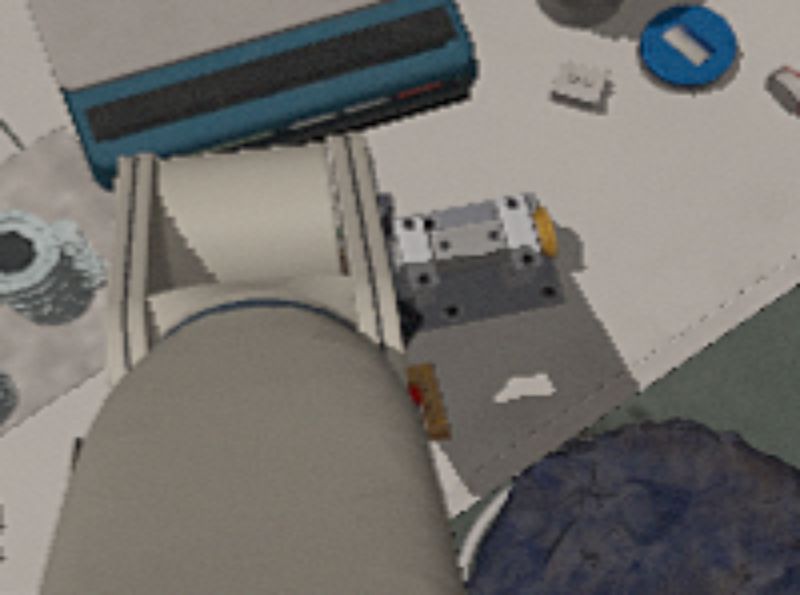

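>>> move_arm --motion '[[[0.106, 0.016, 0], [0, 0, 0.155]], [[0.208, 0.049, 0], [0, 0, 0.31]], [[0.303, 0.098, 0], [0, 0, 0.465]], [[0.389, 0.162, 0], [0, 0, 0.62]], [[0.464, 0.239, 0], [0, 0, 0.775]]]'

```text
t: 8.4
ee_pos: [555.5, 39.4, 109.2]
orientation: [-3.141, -0.068, -0.004]
ft_force: [2.4, -1.1, -3.3]
width: 10.0
```

Run:
```python
from h import *
o=ctrl.get_obs();print(o['t'],o['ee_pos'],o['width'],o['ft_force'],o['moment'],o['qpos'])
im=save('wrist','w5')
```

```text
8.4 [555.4824671   39.37948066 109.24234793] 9.967614936194284 [ 2.40349352 -1.12591475 -3.30838087] [-0.30210278 -0.20153863  0.2544939 ] [4.93378919e-02 4.81691311e-01 1.85688873e+00 1.63575744e-04
 8.00295674e-01 5.83836521e-03]
```

View pics/w5.png

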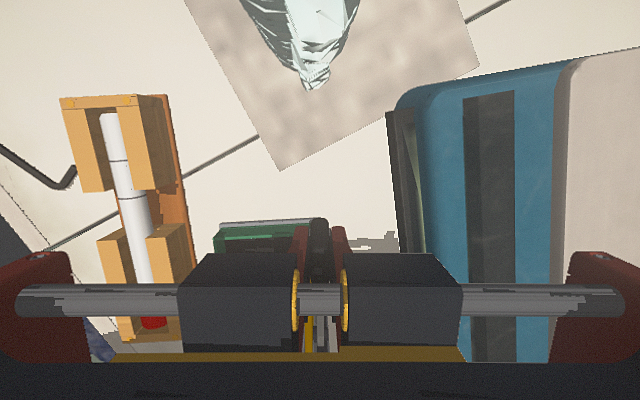

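>>> move_arm --motion '[[[0, -0.01, 0.05], [0, 0, 0]], [[0, -0.025, 0.11], [0, 0, 0]], [[0, -0.038, 0.16], [0, 0, 0]], [[0, -0.045, 0.215], [0, 0, 0]], [[0, -0.045, 0.215], [0, 0, 0]]]'

```text
t: 9.07
ee_pos: [553.9, 45.9, 75.7]
orientation: [-3.141, -0.076, -0.001]
ft_force: [4.4, 3.6, 1.8]
width: 10.1
```

>>> move_arm --motion '[[[0, 0, 0], [0, 0, 0]], [[0, 0, 0], [0, 0, 0]], [[0, 0, 0], [0, 0, 0]], [[0, 0, -0.25], [0, 0, 0]], [[0, 0, -0.6], [0, 0, 0]]]' --gripper 0.5

```text
t: 9.7
ee_pos: [552.2, 45.5, 165.5]
orientation: [3.141, 0.073, -0.007]
ft_force: [0.5, -0.7, 0.1]
width: 44.3
```

Run:
```python
from h import *
o=ctrl.get_obs();print(o['t'],o['ee_pos'],o['width'],o['ft_force'])
m=C(14,0,28);print(m,C(92,0,28))
y=CT-np.pi/2
p=m+0
rows([((m[0],m[1],160),down(y))])
```

```text
9.7 [552.22460324  45.49671981 165.53876889] 44.25490339221359 [ 0.50593597 -0.72888584  0.14648714]
[402.43943495  29.31275087  28.        ] [393.74485824 106.82664856  28.        ]
[[[-1.002, 0.061, 0.041], [-0.0, 0.004, -0.062]]]
```

>>> move_arm --motion '[[[-0.25, 0.01, 0], [0, 0, -0.02]], [[-0.5, 0.03, 0], [0, 0, -0.03]], [[-0.75, 0.045, 0], [0, 0, -0.05]], [[-1, 0.06, 0], [0, 0.004, -0.062]], [[-1, 0.06, 0], [0, 0.004, -0.062]]]' --gripper 0.7

```text
t: 10.32
ee_pos: [401.3, 29.4, 165.7]
orientation: [-3.137, -0.175, -0.003]
ft_force: [0.3, 0.1, 0.5]
width: 61.2
```

Run:
```python
from h import *
o=ctrl.get_obs();print(o['t'],o['ee_pos'],o['width'],o['ft_force'])
im=save('wrist','w6')
segs=[(box(C,-107,107,-31,31,42),(255,0,0)),(box(C,-6,34,-31,31,42),(255,0,0)),(box(C,-78,92,-10,10,28),(0,255,0)),([C(0,0,28),C(92,0,28)],(0,255,0))]
overlay(im,o,segs,(160,0,480,400),1.5,'w7')
top=save('top','t3');cv2.imwrite('pics/t3c.png',cv2.resize(top['pixels'][150:290,240:400,::-1],None,fx=4,fy=4))
y=CT-np.pi/2;m=C(14,0,28)
rows([((m[0],m[1],60),down(y)),((m[0],m[1],12),down(y))])
```

```text
10.325 [401.28672561  29.43675993 165.71419027] 61.18343175910639 [0.29768079 0.12535098 0.52717986]
[[[-0.021, 0.0, 0.709], [0.0, -0.005, -0.0]], [[-0.023, 0.0, 1.029], [0.0, -0.005, -0.0]]]
```

View pics/w7.png

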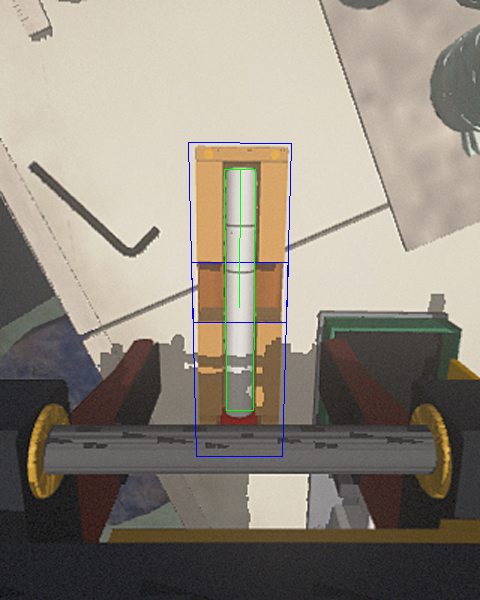

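View pics/t3c.png

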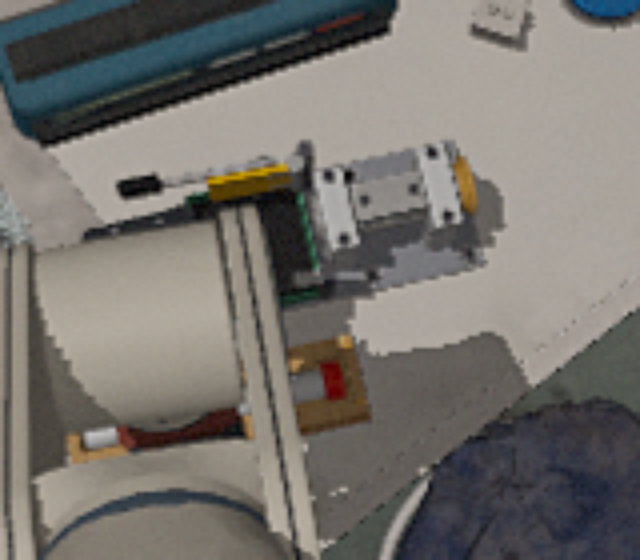

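>>> move_arm --motion '[[[-0.01, 0, 0.3], [0, -0.003, 0]], [[-0.02, 0, 0.6], [0, -0.005, 0]], [[-0.02, 0, 0.85], [0, -0.005, 0]], [[-0.02, 0, 0.95], [0, -0.005, 0]], [[-0.02, 0, 1.0], [0, -0.005, 0]]]'

```text
t: 11.05
ee_pos: [402.9, 29.5, 14.8]
orientation: [3.136, 0.175, -0.003]
ft_force: [-0.7, 1.0, -0.1]
width: 61.6
```

>>> move_arm --motion '[[[0, 0, 0.015], [0, 0, 0]], [[0, 0, 0.015], [0, 0, 0]], [[0, 0, 0.015], [0, 0, 0]], [[0, 0, 0.015], [0, 0, 0]], [[0, 0, 0.015], [0, 0, 0]]]' --gripper 0

```text
t: 11.68
ee_pos: [402.1, 29.4, 14.0]
orientation: [3.136, 0.175, -0.001]
ft_force: [-0.7, 0.1, 2.9]
width: 19.5
```

>>> move_arm --motion '[[[0, 0, -0.1], [0, 0, 0]], [[0, 0, -0.3], [0, 0, 0]], [[0, 0, -0.6], [0, 0, 0]], [[0, 0, -0.8], [0, 0, 0]], [[0, 0, -1], [0, 0, 0]]]'

```text
t: 12.3
ee_pos: [401.6, 29.5, 164.8]
orientation: [3.137, 0.175, -0.002]
ft_force: [-0.4, -0.5, -2.9]
width: 19.3
```

Run:
```python
from h import *
o=ctrl.get_obs();print(o['t'],o['ee_pos'],o['width'],o['ft_force'],o['moment'])
im=save('wrist','w8')
rows([(F(-60-20-78,0,170),down(FT-np.pi/2))])
```

```text
12.3 [401.63785664  29.48210119 164.76879402] 19.31272124512362 [-0.37052976 -0.48669789 -2.91928976] [-0.02994495  0.01197938  0.01807622]
[[[0.672, 2.128, -0.012], [0.0, -0.004, 0.012]]]
```

View pics/w8.png

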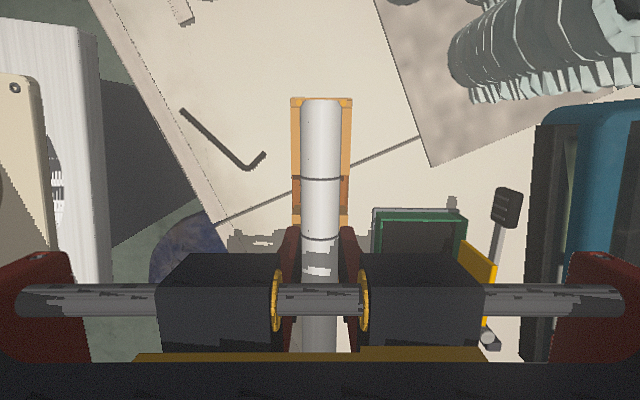

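Run:
```python
from h import *
o=ctrl.get_obs();im=ctrl.get_image('wrist')
R0=Rn.from_rotvec(o['orientation']);T=lambda p:R0.apply(p)+o['ee_pos']
segs=[([T(p) for p in [(-10,-20,-14),(-10,-78,-14),(10,-78,-14),(10,-20,-14)]],(0,0,255)),([T((0,-20,-14)),T((0,-78,-14))],(0,255,0))]
segs+=[([T((10*np.cos(a),-78,-14+10*np.sin(a))) for a in np.linspace(0,6.3,30)],(255,0,255))]
overlay(im,o,segs,(250,80,400,260),3.3,'w9')
```

```text
(no output)
```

View pics/w9.png

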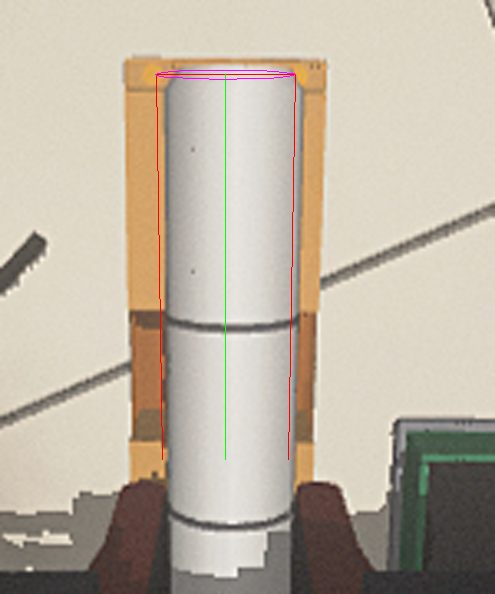

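>>> move_arm --motion '[[[0.067, 0.2, 0], [0, 0, 0]], [[0.134, 0.4, 0], [0, 0, 0]], [[0.2, 0.6, 0], [0, 0, 0]], [[0.27, 0.8, 0], [0, 0, 0]], [[0.34, 1, 0], [0, 0, 0]]]'

```text
t: 13.02
ee_pos: [468.9, -114.6, 161.9]
orientation: [-3.136, -0.175, 0.005]
ft_force: [-0.8, 0.1, -3.0]
width: 19.3
```

>>> move_arm --motion '[[[0.067, 0.2, 0], [0, 0, 0]], [[0.134, 0.4, 0], [0, 0, 0]], [[0.2, 0.6, 0], [0, 0, 0]], [[0.27, 0.8, 0], [0, 0, 0]], [[0.33, 1, 0], [0, -0.004, 0.012]]]'

```text
t: 13.65
ee_pos: [534.8, -257.9, 161.2]
orientation: [-3.137, -0.155, 0.012]
ft_force: [0.0, -0.3, -2.4]
width: 19.1
```

Run:
```python
from h import *
o=ctrl.get_obs();print(o['t'],o['ee_pos'],o['orientation'])
im=save('wrist','w10');print([ (n,[(np.round(d['location'],1).tolist(),round(d['p'],2)) for d in ctrl.pinpoint('wrist',n)[:2]]) for n in ['inlet','rod_tip']])
sc=save('scene','s10');cv2.imwrite('pics/s10c.png',cv2.resize(sc['pixels'][170:270,250:400,::-1],None,fx=5,fy=5))
R0=Rn.from_rotvec(o['orientation']);T=lambda p:R0.apply(p)+o['ee_pos']
segs=[([T(p) for p in [(-10,-20,-14),(-10,-78,-14),(10,-78,-14),(10,-20,-14)]],(0,0,255)),([T((0,-20,-14)),T((0,-78,-14))],(0,255,0))]
segs+=[([F(-60,21*np.cos(a),72+21*np.sin(a)) for a in np.linspace(0,6.3,30)],(255,0,255)),([F(-60,17*np.cos(a),72+17*np.sin(a)) for a in np.linspace(0,6.3,30)],(255,0,255)),([F(-60,0,93),F(60,0,93)],(255,255,0)),(box(F,-66,138,-48,48,8),(255,0,0))]
overlay(im,o,segs,(140,0,500,270),2.2,'w11')
rows([(F(-60-20-78,0,165),down(FT-np.pi/2))])
```

```text
13.65 [ 534.82069892 -257.94508214  161.23542258] [-3.13669795 -0.15503629  0.01220536]
[('inlet', [([529.4, -178.5, 69.1], 0.59)]), ('rod_tip', [([525.0, -176.1, 176.9], 0.95), ([746.7, -245.9, -1.6], 0.17)])]
[[[0.021, 0.131, -0.024], [-0.002, 0.007, -0.001]]]
```

View pics/w11.png

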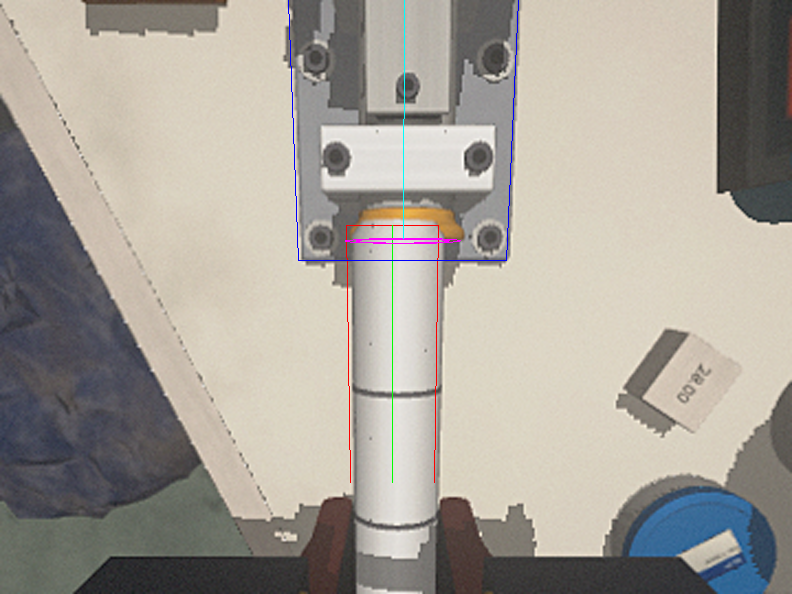

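View pics/s10c.png

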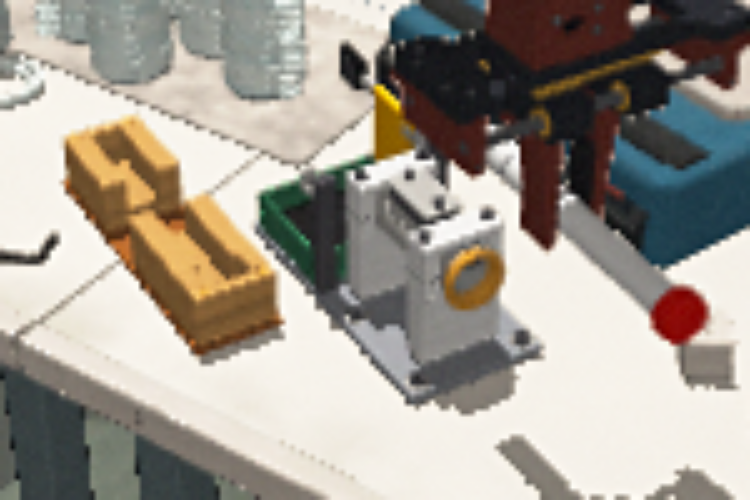

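Run:
```python
from h import *
o=ctrl.get_obs();sc=ctrl.get_image('scene')
R0=Rn.from_rotvec(o['orientation']);T=lambda p:R0.apply(p)+o['ee_pos']
for dz in (-6,0,6): print(proj(sc,[T((0,106,-14+dz))]).round(1))
print(proj(sc,[F(-60,0,72)]).round(1))
segs=[([T((14*np.cos(a),106,-14+14*np.sin(a))) for a in np.linspace(0,6.3,30)],(255,0,0)),([F(-60,21*np.cos(a),72+21*np.sin(a)) for a in np.linspace(0,6.3,30)],(255,0,255)),([T((10*np.cos(a),-78,-14+10*np.sin(a))) for a in np.linspace(0,6.3,30)],(0,255,0))]
overlay(sc,None,segs,(310,170,410,260),8,'s11')
```

```text
[[387.7 231.6]]
[[387.4 233.5]]
[[387.2 235.4]]
[[345.  225.9]]
```

View pics/s11.png

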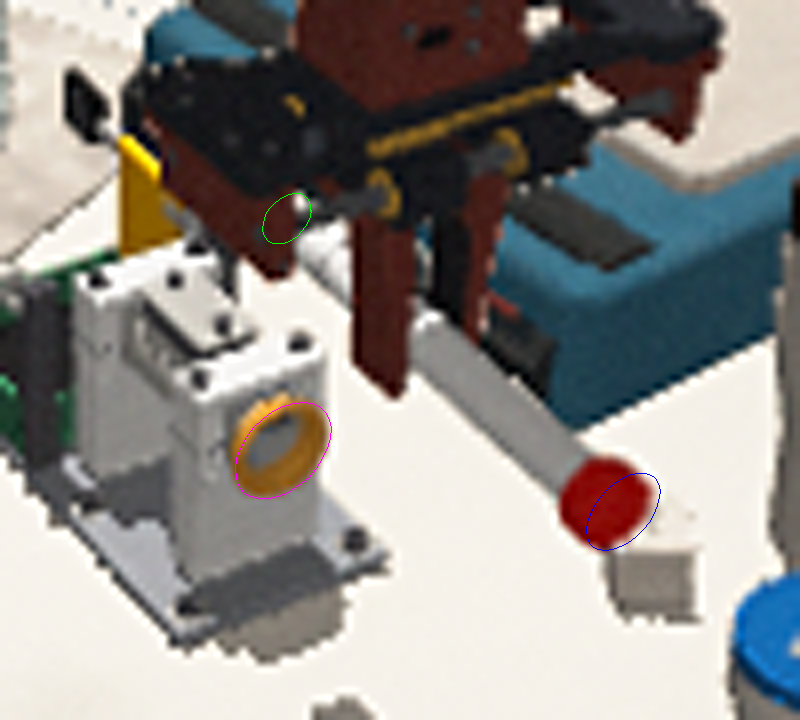

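>>> move_arm --motion '[[[0.02, 0.08, 0], [0, 0.004, 0]], [[0.021, 0.15, 0], [-0.002, 0.007, -0.001]], [[0.021, 0.15, 0.2], [-0.002, 0.007, -0.001]], [[0.021, 0.15, 0.45], [-0.002, 0.007, -0.001]], [[0.021, 0.15, 0.68], [-0.002, 0.007, -0.001]]]'

```text
t: 14.52
ee_pos: [540.5, -280.1, 60.9]
orientation: [3.135, 0.157, 0.005]
ft_force: [-0.1, -0.3, -2.8]
width: 19.2
```

>>> move_arm --motion '[[[0, 0, 0], [0, 0, 0]], [[0, 0, 0], [0, 0, 0]], [[0, 0, 0], [0, 0, 0]], [[0, 0, 0], [0, 0, 0]], [[0, 0, 0], [0, 0, 0]]]'

```text
t: 15.15
ee_pos: [540.6, -279.8, 62.4]
orientation: [3.135, 0.157, 0.005]
ft_force: [-1.3, -0.1, -3.5]
width: 18.8
```

Run:
```python
from h import *
o=ctrl.get_obs();print(o['t'],o['ee_pos'],o['orientation'],o['ft_force'])
sc=save('scene','s12');im=save('wrist','w12')
R0=Rn.from_rotvec(o['orientation']);T=lambda p:R0.apply(p)+o['ee_pos']
segs=[([T((14*np.cos(a),106,-14+14*np.sin(a))) for a in np.linspace(0,6.3,30)],(255,0,0)),([F(-60,21*np.cos(a),72+21*np.sin(a)) for a in np.linspace(0,6.3,30)],(255,0,255)),([T((10*np.cos(a),-78,-14+10*np.sin(a))) for a in np.linspace(0,6.3,30)],(0,255,0))]
overlay(sc,None,segs,(310,180,410,260),8,'s13')
segs=[([T(p) for p in [(-10,-20,-14),(-10,-78,-14),(10,-78,-14),(10,-20,-14)]],(0,0,255)),([F(-60,21*np.cos(a),72+21*np.sin(a)) for a in np.linspace(0,6.3,30)],(255,0,255)),([F(-60,0,93),F(60,0,93)],(255,255,0)),(box(F,-66,138,-48,48,8),(255,0,0))]
overlay(im,o,segs,(160,0,480,270),2.2,'w13')
rows([(F(-60-78+15,0,58.5),down(FT-np.pi/2))])
```

```text
15.15 [ 540.62877451 -279.76196278   62.38712718] [3.13484745 0.15739484 0.00500828] [-1.3136947  -0.09165267 -3.51220807]
[[[-0.005, -0.256, 0.023], [0.002, -0.002, 0.001]]]
```

View pics/s13.png

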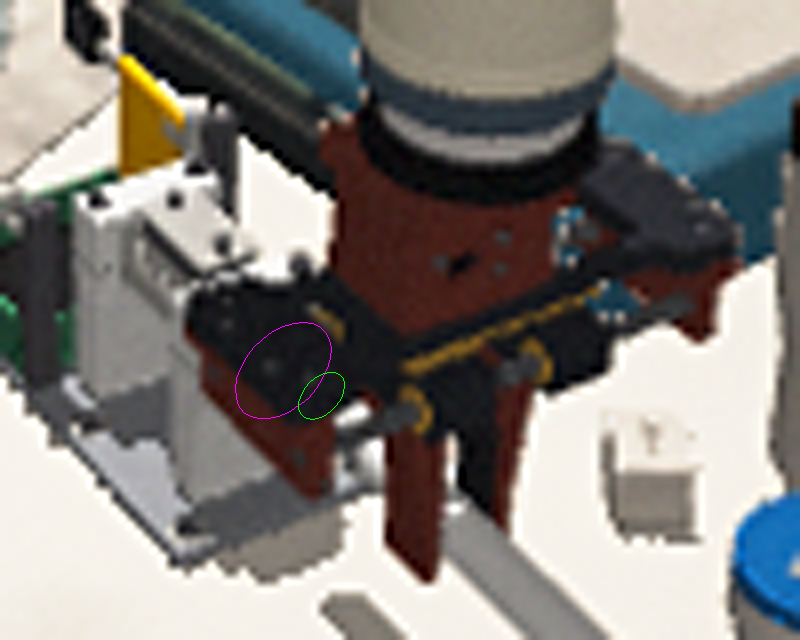

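View pics/w13.png

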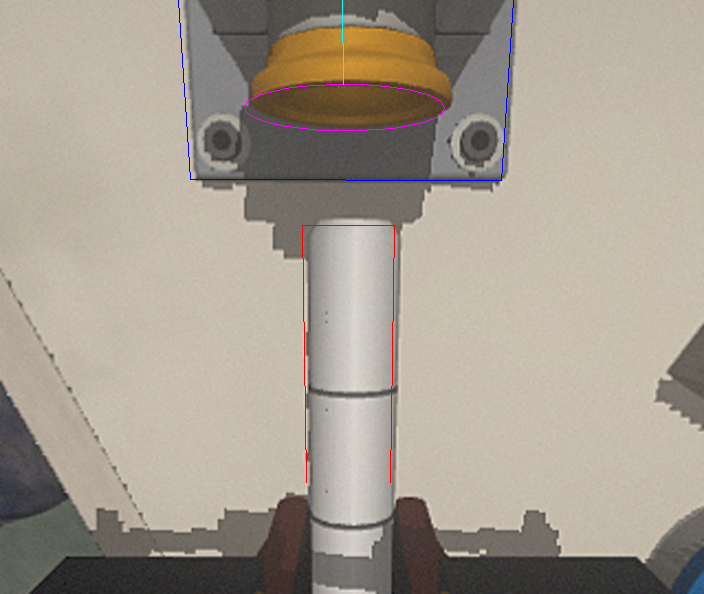

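>>> move_arm --motion '[[[-0.005, 0, 0.022], [0.002, -0.002, -0.01]], [[-0.005, 0, 0.022], [0.002, -0.002, -0.01]], [[-0.005, -0.1, 0.022], [0.002, -0.002, -0.01]], [[-0.005, -0.18, 0.022], [0.002, -0.002, -0.01]], [[-0.005, -0.25, 0.022], [0.002, -0.002, -0.01]]]'

```text
t: 15.88
ee_pos: [535.6, -241.1, 58.3]
orientation: [3.137, 0.175, -0.0]
ft_force: [0.1, -1.1, -2.2]
width: 19.2
```

Run:
```python
from h import *
o=ctrl.get_obs();print(o['t'],o['ee_pos'],o['orientation'],o['ft_force'],o['moment'])
im=save('wrist','w14')
R0=Rn.from_rotvec(o['orientation']);T=lambda p:R0.apply(p)+o['ee_pos']
segs=[([F(-60,21*np.cos(a),72+21*np.sin(a)) for a in np.linspace(0,6.3,30)],(255,0,255)),([F(-60,0,93),F(60,0,93)],(255,255,0)),(box(F,-66,138,-48,48,8),(255,0,0))]
overlay(im,o,segs,(160,0,480,270),2.2,'w15')
rows([(F(-60-78+60,0,59),down(FT-np.pi/2))])
```

```text
15.875 [ 535.5840702  -241.08275228   58.26327192] [ 3.13669038e+00  1.74836812e-01 -4.01045461e-04] [ 0.08617241 -1.10459172 -2.17991648] [-0.02388576  0.06487313 -0.02873402]
[[[0.007, -0.289, -0.005], [-0.001, 0.001, 0.012]]]
```

View pics/w15.png

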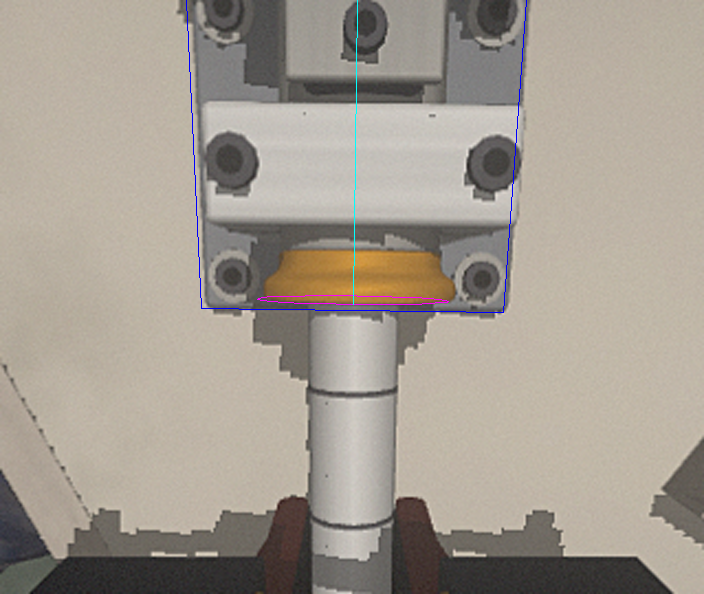

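>>> move_arm --motion '[[[0.01, 0, -0.003], [0, 0, 0.006]], [[0.01, -0.04, -0.003], [0, 0, 0.006]], [[0.01, -0.08, -0.003], [0, 0, 0.006]], [[0.01, -0.12, -0.003], [0, 0, 0.006]], [[0.01, -0.16, -0.003], [0, 0, 0.006]]]'

```text
t: 16.55
ee_pos: [535.4, -219.4, 59.0]
orientation: [3.134, 0.166, 0.003]
ft_force: [0.3, -11.1, -2.1]
width: 19.5
```

Run:
```python
from h import *
o=ctrl.get_obs();print(o['t'],o['ee_pos'],o['orientation'],o['ft_force'],o['moment'],o['width'])
im=save('wrist','w16')
segs=[([F(-60,21*np.cos(a),72+21*np.sin(a)) for a in np.linspace(0,6.3,30)],(255,0,255))]
overlay(im,o,segs,(160,60,480,300),2.2,'w17')
rows([(F(-60-78+62,0,59),down(FT-np.pi/2))])
```

```text
16.55 [ 535.36025989 -219.39746318   59.0439861 ] [3.13424304e+00 1.65597967e-01 2.78258087e-03] [  0.26095358 -11.05116593  -2.07074077] [-1.89088222 -0.0094385   0.11740353] 19.508334187876248
[[[-0.01, -0.163, 0.0], [0.003, -0.002, 0.006]]]
```

View pics/w17.png

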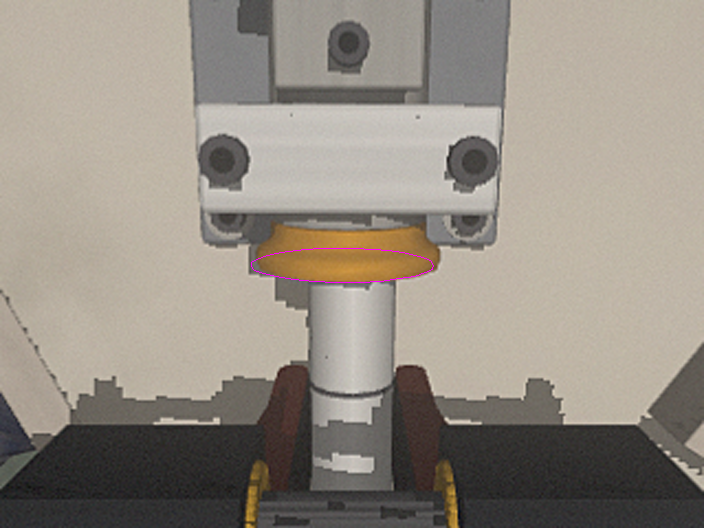

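>>> move_arm --motion '[[[-0.006, -0.03, 0], [0, 0, 0.003]], [[-0.006, -0.06, 0], [0, 0, 0.003]], [[-0.007, -0.09, 0], [0, 0, 0.003]], [[-0.007, -0.125, 0], [0, 0, 0.003]], [[-0.007, -0.16, 0], [0, 0, 0.003]]]'

```text
t: 17.23
ee_pos: [532.6, -196.6, 59.4]
orientation: [3.134, 0.16, 0.005]
ft_force: [0.4, -10.5, -3.6]
width: 19.4
```

Run:
```python
from h import *
o=ctrl.get_obs();print(o['t'],o['ee_pos'],o['orientation'],o['ft_force'],o['moment'],o['width'])
im=save('wrist','w18')
segs=[([F(-60,21*np.cos(a),72+21*np.sin(a)) for a in np.linspace(0,6.3,30)],(255,0,255))]
overlay(im,o,segs,(160,60,480,300),2.2,'w19')
rows([(F(-60-78+62,0,59),down(FT-np.pi/2))])
```

```text
17.225 [ 532.60270702 -196.58890084   59.42076726] [3.13352496 0.15978318 0.00539345] [  0.38409237 -10.51197984  -3.585711  ] [-1.88142991 -0.12423165  0.02166944] 19.398858961198282
[[[-0.007, -0.008, 0.002], [0.003, -0.003, 0.002]]]
```

View pics/w19.png

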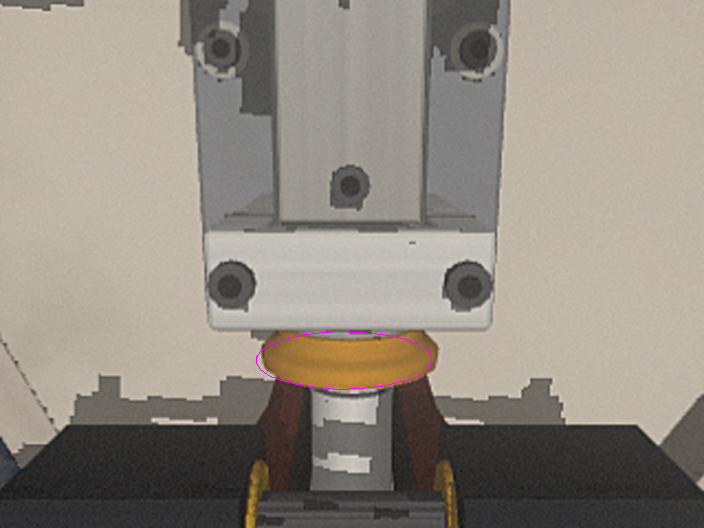

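>>> move_arm --motion '[[[-0.002, -0.015, 0], [0, 0, 0.002]], [[-0.003, -0.03, 0], [0, 0, 0.002]], [[-0.003, -0.03, 0], [0, 0, 0.002]], [[-0.003, -0.03, 0], [0, 0, 0.002]], [[-0.003, -0.03, 0], [0, 0, 0.002]]]'

```text
t: 17.9
ee_pos: [531.6, -191.9, 59.3]
orientation: [3.134, 0.156, 0.005]
ft_force: [0.8, -8.9, -3.1]
width: 19.1
```

>>> move_arm --motion '[[[0, 0, 0], [0, 0, 0]], [[0, 0, 0], [0, 0, 0]], [[0, 0, -0.05], [0, 0, 0]], [[0, 0, -0.3], [0, 0, 0]], [[0, 0, -0.6], [0, 0, 0]]]' --gripper 0.6

```text
t: 18.52
ee_pos: [529.1, -189.1, 148.9]
orientation: [-3.136, -0.156, 0.005]
ft_force: [0.7, 0.3, -0.3]
width: 52.6
```

Run:
```python
from h import *
o=ctrl.get_obs();print(o['t'],o['ee_pos'],o['orientation'],o['ft_force'],o['width'])
rows([(F(-60-150+65,0,148),down(FT-np.pi/2))])
```

```text
18.525 [ 529.07472648 -189.13921247  148.86584433] [-3.13602054 -0.15581071  0.00453769] [ 0.65975672  0.31045512 -0.33043185] 52.550328254139124
[[[0.011, 0.499, 0.005], [-0.002, 0.003, -0.0]]]
```

>>> move_arm --motion '[[[0, 0.15, 0], [0, 0, 0]], [[0.005, 0.3, 0], [-0.002, 0.003, 0]], [[0.01, 0.5, 0], [-0.002, 0.003, 0]], [[0.01, 0.5, 0], [-0.002, 0.003, 0]], [[0.01, 0.5, 0], [-0.002, 0.003, 0]]]' --gripper 0.7

```text
t: 19.15
ee_pos: [538.1, -264.4, 147.3]
orientation: [3.137, 0.154, 0.001]
ft_force: [-0.1, -0.3, -0.2]
width: 61.6
```

Run:
```python
from h import *
o=ctrl.get_obs();print(o['t'],o['ee_pos'],o['orientation'],o['ft_force'],o['width'])
im=save('wrist','w20');sc=save('scene','s20')
# rod droop candidates
def rod(d,ang,s,r,side): # s from tip, pivot at lip x=-50, axis z 69+...
    x=-60+d-s*np.cos(ang); z=69-( -50-x)*np.tan(ang); return F(x,side*r,z)
segs=[]
for ang,col in ((0.05,(255,0,0)),(0.1,(0,255,0)),(0.15,(0,0,255))):
    segs+=[([rod(65.5,ang,70,10,1),rod(65.5,ang,170,10,1),rod(65.5,ang,170,14,1),rod(65.5,ang,184,14,1),rod(65.5,ang,184,14,-1),rod(65.5,ang,170,14,-1),rod(65.5,ang,170,10,-1),rod(65.5,ang,70,10,-1)],col)]
overlay(im,o,segs,(160,0,480,300),2,'w21')
overlay(sc,None,segs,(310,170,420,270),7,'s21')
```

```text
19.15 [ 538.06716399 -264.40754921  147.26736765] [3.13730843e+00 1.54205535e-01 1.42649333e-03] [-0.13357253 -0.31357966 -0.16391286] 61.60184282842082
```

View pics/w21.png

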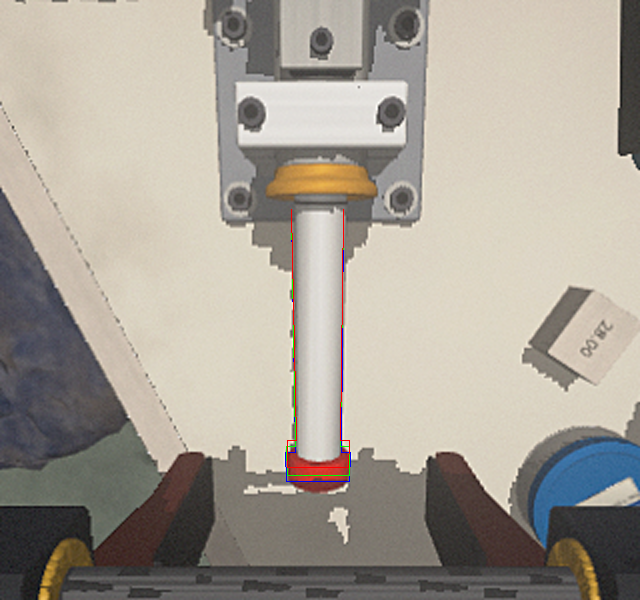

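View pics/s21.png

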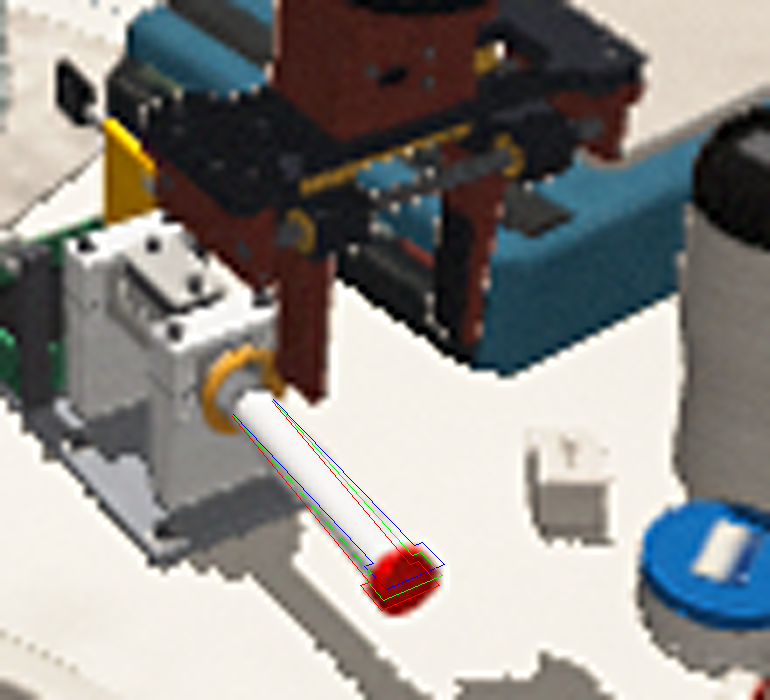

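```bash
cat > fit.py <<'E'
from h import *
from scipy.optimize import least_squares
def head_fit(o,im,sc,x0,roi_w,roi_s):
    obs=[]
    for I,roi in ((im,roi_w),(sc,roi_s)):
        hsv=cv2.cvtColor(I['pixels'],cv2.COLOR_RGB2HSV);m=((hsv[...,0]<8)|(hsv[...,0]>172))&(hsv[...,1]>170)&(hsv[...,2]>60)
        mm=np.zeros_like(m);x0_,y0,x1,y1=roi;mm[y0:y1,x0_:x1]=m[y0:y1,x0_:x1]
        n,l,s,c=cv2.connectedComponentsWithStats(mm.astype(np.uint8));k=1+s[1:,4].argmax();obs.append((s[k],c[k]));print(s[k],c[k])
    a=np.linspace(0,2*np.pi,40)
    def pts(d,ang,ly):
        P=[]
        for s in (170,184):
            x=-60+d-s*np.cos(ang);z=69-(-50-x)*np.tan(ang)
            for t in a:P.append(F(x+14*np.sin(ang)*np.sin(t),ly+14*np.cos(t),z+14*np.sin(t)*np.cos(ang)))
        return np.array(P)
    def res(v):
        P=pts(*v);r=[]
        for (s,c),(I,oo) in zip(obs,((im,o),(sc,None))):
            q=proj(I,P,oo);lo,hi=q.min(0),q.max(0)
            r+=[lo[0]-s[0],lo[1]-s[1],hi[0]-s[0]-s[2],hi[1]-s[1]-s[3]]
        return np.array(r)
    f=least_squares(res,x0,loss='soft_l1');print('d,ang,ly',f.x,'res',res(f.x).round(1));return f.x
E
python3 - <<'E'
from fit import *
o=ctrl.get_obs();im=ctrl.get_image('wrist');sc=ctrl.get_image('scene')
v=head_fit(o,im,sc,[65,.1,0],(290,210,350,260),(355,240,385,262))
for s in (150,158,170): 
    d,ang,ly=v;x=-60+d-s*np.cos(ang);print(s,x,69-(-50-x)*np.tan(ang),F(x,ly,0))
E
```

```text
[304 224  30  17 279] [318.69175627 234.0609319 ]
[363 248   9  10  64] [366.75    252.40625]
d,ang,ly [60.95292736  0.14674396 -0.93429668] res [-0.3 -2.   0.4  0.8 -0.7 -0.2  1.5  2.4]
150 -147.43493446869064 54.598490103226524 [ 539.27287791 -265.81315864    0.        ]
158 -155.34895376621176 53.42874715776243 [ 540.05889633 -273.68804762    0.        ]
170 -167.2199827124935 51.67413273956629 [ 541.23792395 -285.50038109    0.        ]
```

Run:
```python
from h import *
a=0.13;R=down(FT-np.pi/2)*Rn.from_rotvec([a,0,0])
P=F(-146,-0.9,55);t=P+16*R.apply([0,0,1]);print(t)
rows([(t+[0,0,60],R),(t,R)])
```

```text
[ 538.89022979 -262.32483463   39.1350097 ]
[[[0.0, -0.011, 0.328], [0.126, -0.002, 0.001]], [[-0.001, -0.012, 0.728], [0.126, -0.002, 0.001]]]
```

>>> move_arm --motion '[[[0, -0.01, 0.15], [0.06, 0, 0]], [[0, -0.01, 0.33], [0.125, -0.002, 0]], [[0, -0.01, 0.5], [0.125, -0.002, 0]], [[0, -0.01, 0.65], [0.125, -0.002, 0]], [[0, -0.01, 0.73], [0.125, -0.002, 0]]]'

```text
t: 19.98
ee_pos: [538.8, -262.6, 38.1]
orientation: [-3.008, -0.15, 0.01]
ft_force: [0.1, 0.3, -0.8]
width: 61.5
```

Run:
```python
from h import *
o=ctrl.get_obs();print(o['t'],o['ee_pos'],o['orientation'],o['ft_force'],o['width'])
im=save('wrist','w22')
sc=save('scene','s22');cv2.imwrite('pics/s22c.png',cv2.resize(sc['pixels'][170:270,310:420,::-1],None,fx=6,fy=6))
```

```text
19.975 [ 538.81606521 -262.58304842   38.06074942] [-3.00841257 -0.15042807  0.01018942] [ 0.11505308  0.32884002 -0.82049568] 61.52973197742597
```

View pics/w22.png

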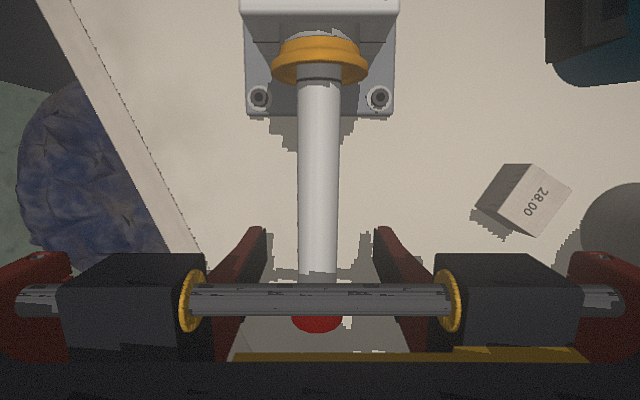

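View pics/s22c.png

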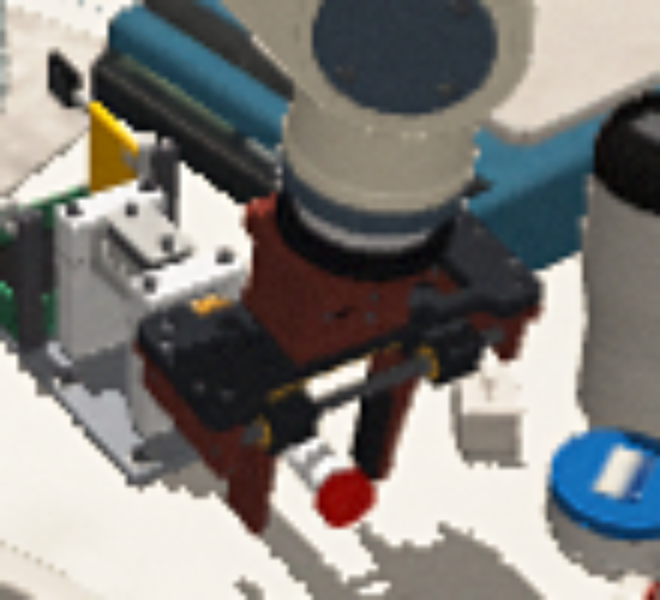

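>>> move_arm --motion '[[[0, 0, 0], [0, 0, 0]], [[0, 0, 0], [0, 0, 0]], [[0, 0, 0], [0, 0, 0]], [[0, 0, 0], [0, 0, 0]], [[0, 0, 0], [0, 0, 0]]]' --gripper 0

```text
t: 20.7
ee_pos: [539.4, -263.4, 39.4]
orientation: [-3.01, -0.15, 0.008]
ft_force: [0.3, -1.1, 0.2]
width: 19.4
```

Run:
```python
from h import *
o=ctrl.get_obs();print(o['t'],o['ee_pos'],o['orientation'],o['ft_force'],o['moment'],o['width'])
# tube: rotate level about lip point: target straight
R=down(FT-np.pi/2)
R1=R*Rn.from_rotvec([0.03,0,0])
cur=Rn.from_rotvec(o['orientation']);g=o['ee_pos']-16*cur.apply([0,0,1])
l=np.array([[np.cos(FT),np.sin(FT)],[-np.sin(FT),np.cos(FT)]])@(g[:2]-FC);print('grasp local',l,g[2])
T=[]
for f,dx in ((.4,3),(.8,6),(1,12),(1,18),(1,24)):
    a=0.13+(0.03-0.13)*f; z=g[2]+(69.5-g[2])*f
    Ri=R*Rn.from_rotvec([a,0,0]);T.append((F(l[0]+dx,0,z)+16*Ri.apply([0,0,1]),Ri))
rows(T)
```

```text
20.7 [ 539.36937666 -263.4431809    39.38361617] [-3.00955184 -0.14967985  0.00772695] [ 0.30544012 -1.06713981  0.22130197] [-0.15186275 -0.02136783 -0.02333403] 19.37695851686571
grasp local [-147.13513051   -1.24542805] 55.25187741830127
[[[-0.008, -0.021, -0.035], [-0.037, -0.001, -0.0]], [[-0.008, -0.041, -0.071], [-0.075, -0.001, -0.0]], [[-0.008, -0.081, -0.084], [-0.094, -0.001, -0.0]], [[-0.008, -0.121, -0.079], [-0.094, -0.001, -0.0]], [[-0.008, -0.16, -0.074], [-0.094, -0.001, -0.0]]]
```

>>> move_arm --motion '[[[0, -0.02, -0.035], [-0.037, 0, 0]], [[-0.002, -0.04, -0.07], [-0.075, 0, 0]], [[-0.002, -0.08, -0.084], [-0.094, 0, 0]], [[-0.002, -0.12, -0.079], [-0.094, 0, 0]], [[-0.002, -0.16, -0.074], [-0.094, 0, 0]]]'

```text
t: 21.32
ee_pos: [538.0, -243.3, 53.8]
orientation: [-3.112, -0.156, -0.004]
ft_force: [2.0, -10.9, -3.8]
width: 19.2
```

```bash
cat >> h.py <<'E'
def st(off=16):
    o=ctrl.get_obs();cur=Rn.from_rotvec(o['orientation']);g=o['ee_pos']-off*cur.apply([0,0,1])
    l=np.array([[np.cos(FT),np.sin(FT)],[-np.sin(FT),np.cos(FT)]])@(g[:2]-FC)
    print(round(o['t'],2),'pos',o['ee_pos'].round(1),'F',o['ft_force'].round(1),'M',o['moment'].round(2),'w',round(float(o['width']),1),'grasp local',l.round(1),g[2].round(1))
    return o,l,g
E
python3 - <<'E'
from h import *
o,l,g=st()
im=save('wrist','w23')
R1=down(FT-np.pi/2)*Rn.from_rotvec([0.01,0,0])
rows([(F(l[0]+dx,l[1],70.5)+16*R1.apply([0,0,1]),R1) for dx in (5,10,15,20,25)])
E
```

```text
21.32 pos [ 538.  -243.3   53.8] F [  2.  -10.9  -3.8] M [-1.8  -0.12  0.01] w 19.2 grasp local [-125.4   -1.8] 69.8
[[[0.001, -0.026, -0.005], [-0.016, -0.003, 0.0]], [[0.001, -0.059, -0.004], [-0.016, -0.003, 0.0]], [[0.001, -0.093, -0.003], [-0.016, -0.003, 0.0]], [[0.001, -0.126, -0.003], [-0.016, -0.003, 0.0]], [[0.001, -0.159, -0.002], [-0.016, -0.003, 0.0]]]
```

View pics/w23.png

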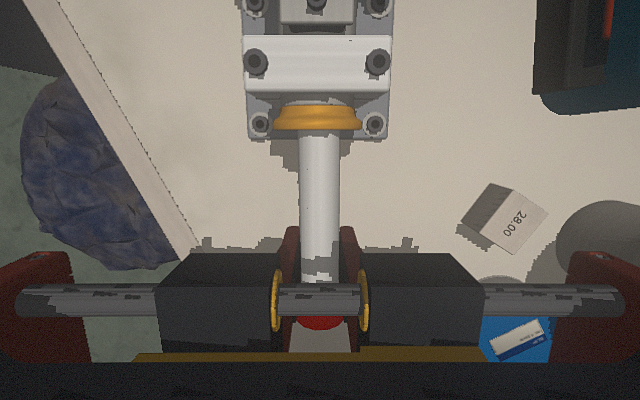

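>>> move_arm --motion '[[[-0.002, -0.026, -0.003], [-0.01, -0.002, 0]], [[-0.003, -0.06, -0.003], [-0.013, -0.002, 0]], [[-0.003, -0.093, -0.003], [-0.013, -0.002, 0]], [[-0.003, -0.126, -0.003], [-0.013, -0.002, 0]], [[-0.003, -0.16, -0.003], [-0.013, -0.002, 0]]]'

```text
t: 22.0
ee_pos: [533.8, -216.7, 54.4]
orientation: [-3.121, -0.156, 0.003]
ft_force: [0.2, -0.2, -2.3]
width: 19.2
```

Run:
```python
from h import *
o,l,g=st()
im=save('wrist','w24')
top=save('top','t24');cv2.imwrite('pics/t24c.png',cv2.resize(top['pixels'][160:250,270:390,::-1],None,fx=6,fy=6))
```

```text
22.0 pos [ 533.8 -216.7   54.4] F [ 0.2 -0.2 -2.3] M [-0.17  0.02 -0.01] w 19.2 grasp local [-98.3  -0.4] 70.4
```

View pics/t24c.png

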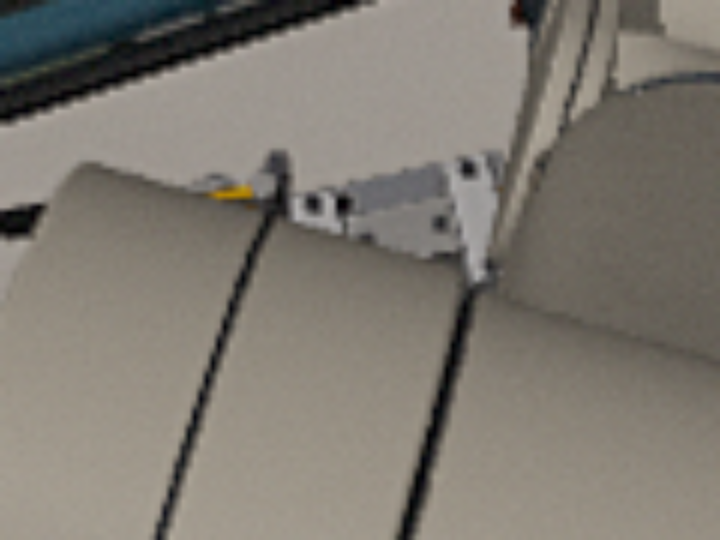

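>>> move_arm --motion '[[[0, -0.02, 0], [0, 0, 0]], [[0, -0.04, 0], [0, 0, 0]], [[0, -0.06, 0], [0, 0, 0]], [[0, -0.06, 0], [0, 0, 0]], [[0, -0.06, 0], [0, 0, 0]]]'

```text
t: 22.72
ee_pos: [533.0, -208.2, 54.6]
orientation: [-3.121, -0.155, 0.003]
ft_force: [0.4, 0.3, -3.7]
width: 19.4
```

Run:
```python
from h import *
o,l,g=st()
sc=save('scene','s25');cv2.imwrite('pics/s25c.png',cv2.resize(sc['pixels'][180:270,290:400,::-1],None,fx=7,fy=6))
print([(np.round(d['location'],1).tolist(),round(d['p'],2)) for d in ctrl.pinpoint('scene','bushing_mid')[:2]],F(94,0,27))
```

```text
22.73 pos [ 533.  -208.2   54.6] F [ 0.4  0.3 -3.7] M [-0.19  0.05 -0.01] w 19.4 grasp local [-89.8  -0.4] 70.6
[([552.9, -58.2, 71.6], 0.57)] [514.36394352 -25.66477642  27.        ]
```

View pics/s25c.png

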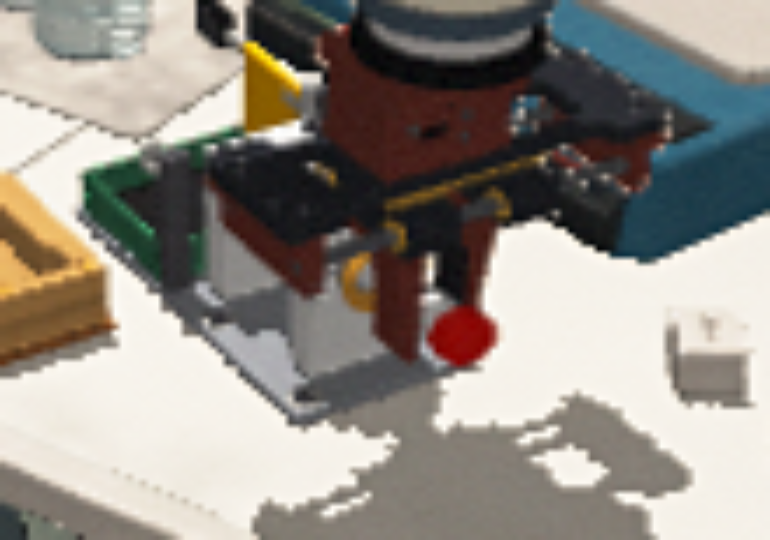

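>>> move_arm --motion '[[[0, 0.08, 0], [0, 0, 0]], [[0, 0.16, 0], [0, 0, 0]], [[0, 0.24, 0], [0, 0, 0]], [[0, 0.32, 0], [0, 0, 0]], [[0, 0.38, 0], [0, 0, 0]]]'

```text
t: 23.45
ee_pos: [538.8, -266.1, 53.6]
orientation: [-3.121, -0.154, 0.003]
ft_force: [0.6, -0.5, -3.0]
width: 19.6
```

Run:
```python
from h import *
o,l,g=st()
im=save('wrist','w26')
top=save('top','t26');cv2.imwrite('pics/t26c.png',cv2.resize(top['pixels'][160:250,270:390,::-1],None,fx=6,fy=6))
R=down(FT-np.pi/2)
T=[]
for f in (.25,.5,.75,1,1):
    a=0.01+0.11*f; z=g[2]+(56.5-g[2])*f
    Ri=R*Rn.from_rotvec([a,0,0]);T.append((F(l[0],l[1],z)+16*Ri.apply([0,0,1]),Ri))
rows(T)
```

```text
23.45 pos [ 538.8 -266.1   53.6] F [ 0.6 -0.5 -3. ] M [-0.23  0.    0.02] w 19.6 grasp local [-147.9   -0.4] 69.6
[[[-0.001, -0.003, 0.022], [0.02, 0.001, -0.001]], [[-0.001, -0.005, 0.044], [0.047, 0.001, -0.001]], [[-0.001, -0.008, 0.066], [0.073, 0.001, -0.001]], [[-0.001, -0.01, 0.087], [0.099, 0.0, -0.001]], [[-0.001, -0.01, 0.087], [0.099, 0.0, -0.001]]]
```

View pics/t26c.png

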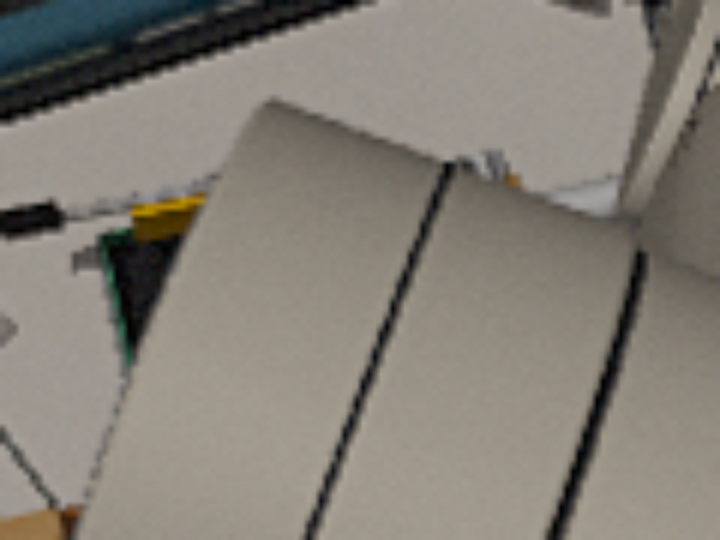

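View pics/w26.png

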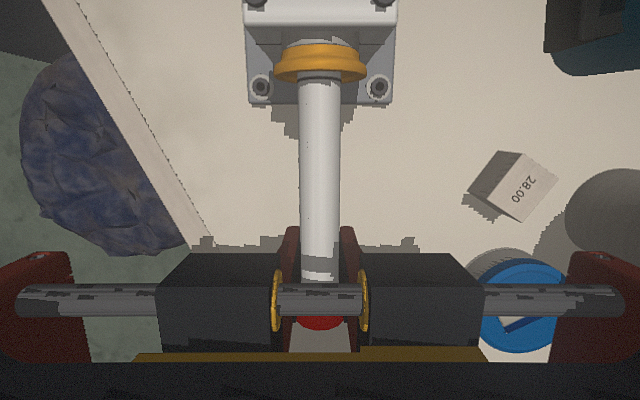

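Lower the tail to its drooped pose, then let go and go up.

>>> move_arm --motion '[[[0, -0.003, 0.022], [0.02, 0, 0]], [[0, -0.005, 0.044], [0.047, 0, 0]], [[0, -0.008, 0.066], [0.073, 0, 0]], [[0, -0.01, 0.087], [0.1, 0, 0]], [[0, -0.01, 0.087], [0.1, 0, 0]]]'

```text
t: 24.18
ee_pos: [538.3, -263.0, 40.4]
orientation: [-3.015, -0.149, 0.012]
ft_force: [-0.6, 5.0, 2.3]
width: 19.5
```

>>> move_arm --motion '[[[0, 0, 0], [0, 0, 0]], [[0, 0, 0], [0, 0, 0]], [[0, 0, 0], [0, 0, 0]], [[0, 0, -0.25], [0, 0, 0]], [[0, 0, -0.6], [0, 0, 0]]]' --gripper 0.6

```text
t: 24.8
ee_pos: [538.7, -273.7, 129.7]
orientation: [-3.015, -0.15, 0.015]
ft_force: [0.4, -0.6, 0.7]
width: 52.5
```

Run:
```python
from fit import *
o,l,g=st()
im=save('wrist','w27');sc=save('scene','s27')
v=head_fit(o,im,sc,[61,.14,0],(280,200,360,280),(355,235,390,265))
d,ang,ly=v
R=down(FT-np.pi/2)*Rn.from_rotvec([0.13,0,0])
for s in (98,):
    x=-60+d-s*np.cos(ang);z=69-(-50-x)*np.tan(ang);print(x,z)
    t=F(x,-.5,z)+16*R.apply([0,0,1]);rows([(t+[0,0,70],R),(t,R)])
```

```text
24.8 pos [ 538.7 -273.7  129.7] F [ 0.4 -0.6  0.7] M [-0.08 -0.    0.01] w 52.5 grasp local [-157.1    0.3] 145.6
[305 232  32  22 462] [321.49134199 244.48484848]
[363 247   9  10  62] [367.11290323 251.5       ]
d,ang,ly [62.27222979  0.09219864 -1.31900297] res [-1.1 -0.   0.8 -0.1 -0.5 -0.9  1.8  1.3]
-95.31153628541034 64.81045990320527
[[[-0.022, -0.42, 0.16], [0.014, -0.007, 0.0]], [[-0.025, -0.366, 0.623], [0.014, -0.007, 0.0]]]
```

View pics/w27.png

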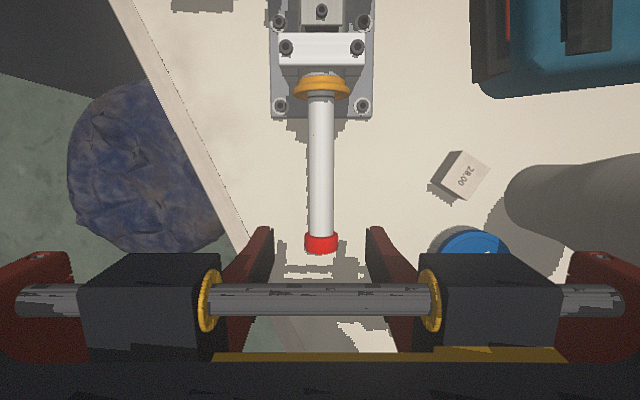

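Run:
```python
from h import *
o,l,g=st()
Ro=Rn.from_rotvec(o['orientation']);print(Ro.as_matrix().round(4))
R=down(FT-np.pi/2)*Rn.from_rotvec([0.115,0,0]);print(R.as_matrix().round(4))
t=F(-96,-.8,64)+16*R.apply([0,0,1]);print(t);rows([(t+[0,0,70],R),(t+[0,0,35],R),(t,R)])
```

```text
24.9 pos [ 543.1 -276.6  135.5] F [ 0.1 -0.4 -0.2] M [-0.11  0.01  0.05] w 52.2 grasp local [-160.4   -3.5] 151.4
[[ 0.9951  0.099  -0.0045]
 [ 0.0989 -0.9884  0.115 ]
 [ 0.0069 -0.1149 -0.9934]]
[[ 0.9951  0.0987 -0.0114]
 [ 0.0993 -0.9885  0.1142]
 [ 0.     -0.1147 -0.9934]]
[ 533.84839463 -212.81900961   48.10568345]
[[[-0.02, -0.413, 0.164], [-0.0, -0.007, 0.0]], [[-0.022, -0.386, 0.396], [-0.0, -0.007, 0.0]], [[-0.023, -0.359, 0.628], [-0.0, -0.007, 0.0]]]
```

>>> move_arm --motion '[[[-0.01, -0.2, 0.05], [0, -0.004, 0]], [[-0.02, -0.4, 0.16], [0, -0.007, 0]], [[-0.021, -0.4, 0.3], [0, -0.007, 0]], [[-0.022, -0.38, 0.48], [0, -0.007, 0]], [[-0.023, -0.36, 0.628], [0, -0.007, 0]]]'

```text
t: 25.52
ee_pos: [529.3, -209.4, 41.7]
orientation: [-3.017, -0.151, 0.023]
ft_force: [-1.2, 1.1, 0.2]
width: 52.8
```

>>> move_arm --motion '[[[0, 0, 0], [0, 0, 0]], [[0, 0, 0], [0, 0, 0]], [[0, 0, 0], [0, 0, 0]], [[0, 0, 0], [0, 0, 0]], [[0, 0, 0], [0, 0, 0]]]' --gripper 0

```text
t: 26.15
ee_pos: [530.9, -210.2, 43.9]
orientation: [-3.018, -0.15, 0.018]
ft_force: [2.8, 0.7, 2.1]
width: 19.5
```

Run:
```python
from h import *
o,l,g=st()
im=save('wrist','w28')
R=down(FT-np.pi/2)
# level about grasp with lift, then withdraw
T=[]
for f,dx in ((.4,0),(.8,-5),(1,-15),(1,-30),(1,-45)):
    a=0.115*(1-f);Ri=R*Rn.from_rotvec([a,0,0]);T.append((F(l[0]+dx,l[1],g[2]+(71-g[2])*f)+16*Ri.apply([0,0,1]),Ri))
rows(T)
```

```text
26.15 pos [ 530.9 -210.2   43.9] F [2.8 0.7 2.1] M [ 0.01 -0.32 -0.22] w 19.5 grasp local [-93.2   1.8] 59.7
[[[0.001, 0.002, -0.03], [-0.049, 0.006, -0.0]], [[0.0, 0.036, -0.064], [-0.093, 0.006, -0.0]], [[0.0, 0.103, -0.087], [-0.115, 0.006, -0.0]], [[0.0, 0.202, -0.099], [-0.115, 0.006, -0.0]], [[0.0, 0.301, -0.111], [-0.115, 0.006, -0.0]]]
```

View pics/w28.png

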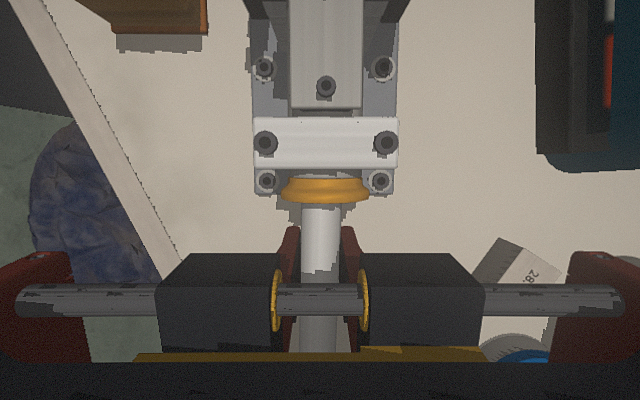

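>>> move_arm --motion '[[[0.005, 0.006, -0.016], [-0.049, 0.003, 0]], [[0.01, 0.04, -0.034], [-0.093, 0.006, 0]], [[0.01, 0.107, -0.052], [-0.113, 0.006, 0]], [[0.01, 0.206, -0.064], [-0.113, 0.006, 0]], [[0.01, 0.305, -0.076], [-0.113, 0.006, 0]]]'

```text
t: 26.82
ee_pos: [535.8, -257.5, 48.6]
orientation: [-3.134, -0.156, 0.004]
ft_force: [0.6, 2.1, -0.3]
width: 19.0
```

Run:
```python
from h import *
o,l,g=st()
im=save('wrist','w29')
R=down(FT-np.pi/2)
rows([(F(l[0]+dx,l[1]-ly,g[2]+16*0)+16*R.apply([0,0,1]),R) for dx,ly in ((-20,0),(-40,0),(-60,0),(-90,0),(-120,0))])
```

```text
26.82 pos [ 535.8 -257.5   48.6] F [ 0.6  2.1 -0.3] M [ 0.36  0.1  -0.02] w 19.0 grasp local [-138.9    1.6] 64.6
[[[-0.002, 0.12, 0.001], [-0.002, 0.001, -0.001]], [[-0.002, 0.254, 0.001], [-0.002, 0.001, -0.001]], [[-0.002, 0.387, 0.0], [-0.002, 0.001, -0.001]], [[-0.002, 0.587, -0.0], [-0.002, 0.001, -0.001]], [[-0.002, 0.787, -0.0], [-0.002, 0.001, -0.001]]]
```

View pics/w29.png

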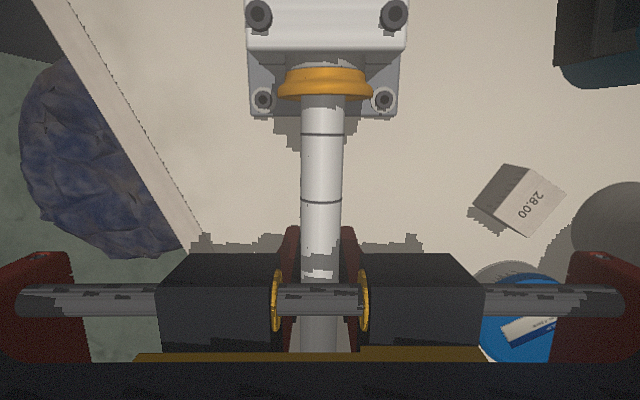

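Run:
```python
from h import *
o,l,g=st()
R=down(FT-np.pi/2);T=[]
for f,x in ((0,-128),(0,-118),(0.2,-108),(.6,-100),(1,-95)):
    Ri=R*Rn.from_rotvec([0.11*f,0,0]);T.append((F(x,1.2,g[2]-5.5*f)+16*Ri.apply([0,0,1]),Ri))
rows(T)
```

```text
26.88 pos [ 536.4 -259.5   48.8] F [-0.1 -2.8  0.4] M [-0.17  0.19  0.08] w 19.5 grasp local [-140.9    1.3] 64.8
[[[0.0, -0.086, 0.0], [-0.002, 0.001, -0.001]], [[0.0, -0.152, 0.0], [-0.002, 0.001, -0.001]], [[0.0, -0.221, 0.008], [0.019, 0.001, -0.001]], [[0.0, -0.279, 0.022], [0.061, 0.001, -0.001]], [[0.0, -0.317, 0.037], [0.103, 0.001, -0.001]]]
```

>>> move_arm --motion '[[[0, -0.086, 0], [0, 0, 0]], [[0, -0.152, 0], [0, 0, 0]], [[0, -0.221, 0.008], [0.02, 0, 0]], [[0, -0.28, 0.022], [0.06, 0, 0]], [[0, -0.317, 0.037], [0.1, 0, 0]]]'

```text
t: 27.5
ee_pos: [531.9, -208.5, 43.8]
orientation: [-3.03, -0.154, 0.009]
ft_force: [-2.0, -13.4, 5.7]
width: 19.3
```

>>> move_arm --motion '[[[0, 0, 0], [0, 0, 0]], [[0, 0, 0], [0, 0, 0]], [[0, 0, 0], [0, 0, 0]], [[0, 0, -0.035], [0, 0, 0]], [[0, 0, -0.07], [0, 0, 0]]]' --gripper 0.5

```text
t: 28.12
ee_pos: [531.4, -210.0, 54.2]
orientation: [-3.03, -0.151, 0.011]
ft_force: [-0.2, 0.5, 0.1]
width: 43.8
```

Run:
```python
from h import *
o,l,g=st()
im=save('wrist','w30');sc=save('scene','s30');cv2.imwrite('pics/s30c.png',cv2.resize(sc['pixels'][170:270,310:420,::-1],None,fx=6,fy=6))
```

```text
28.12 pos [ 531.4 -210.    54.2] F [-0.2  0.5  0.1] M [-0.17  0.04  0.03] w 43.8 grasp local [-92.8   1.3] 70.1
```

View pics/w30.png

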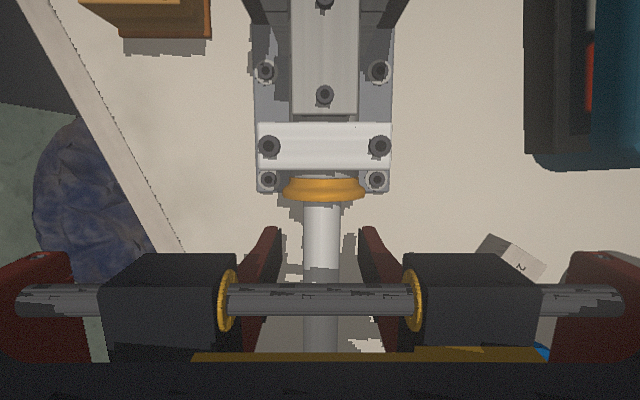

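View pics/s30c.png

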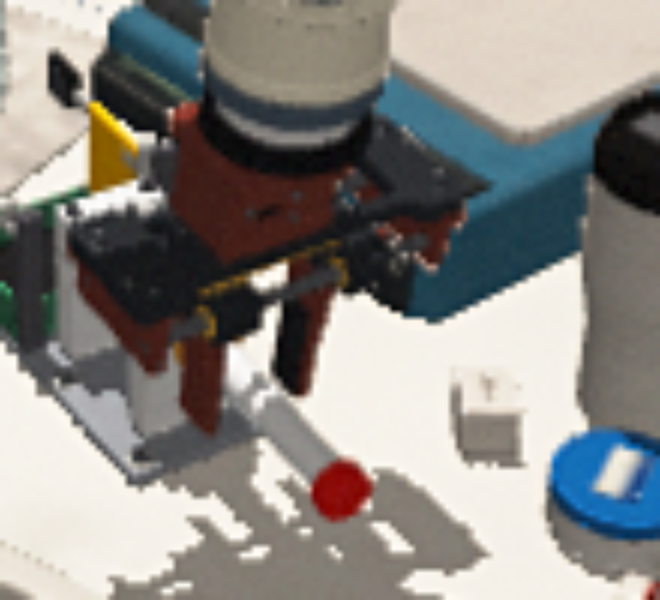

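>>> move_arm --motion '[[[0, 0, 0], [0, 0, 0]], [[0, 0, 0], [0, 0, 0]], [[0, 0, 0], [0, 0, 0]], [[0, 0, 0], [0, 0, 0]], [[0, 0, 0], [0, 0, 0]]]' --gripper 0

```text
t: 28.85
ee_pos: [531.6, -210.0, 53.8]
orientation: [-3.03, -0.151, 0.011]
ft_force: [1.3, 1.2, 0.3]
width: 19.5
```

>>> move_arm --motion '[[[0, 0.006, -0.016], [-0.049, 0, 0]], [[0.003, 0.04, -0.034], [-0.09, 0, 0]], [[0.003, 0.107, -0.052], [-0.1, 0, 0]], [[0.003, 0.206, -0.064], [-0.1, 0, 0]], [[0.003, 0.305, -0.076], [-0.1, 0, 0]]]'

```text
t: 29.48
ee_pos: [536.5, -257.9, 60.1]
orientation: [-3.135, -0.156, 0.004]
ft_force: [0.4, 0.1, -2.6]
width: 19.2
```

Run:
```python
from h import *
o,l,g=st(10)
im=save('wrist','w31')
```

```text
29.48 pos [ 536.5 -257.9   60.1] F [ 0.4  0.1 -2.6] M [-0.08  0.06  0.11] w 19.2 grasp local [-139.3    1. ] 70.1
```

View pics/w31.png

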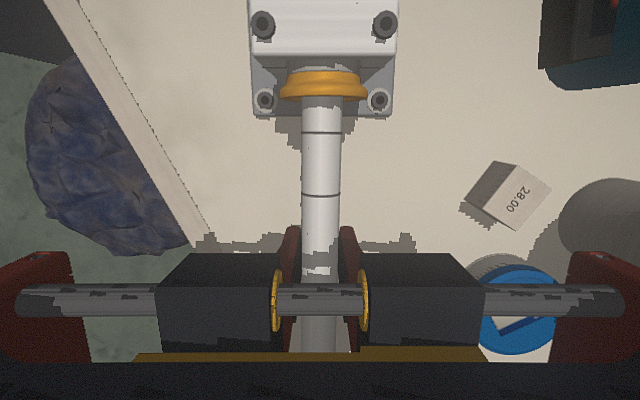

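>>> move_arm --motion '[[[0, 0.1, 0], [0, 0, 0]], [[0, 0.2, 0], [0, 0, 0]], [[0, 0.3, 0], [0, 0, 0]], [[0, 0.4, 0], [0, 0, 0]], [[0, 0.47, 0], [0, 0, 0]]]'

```text
t: 30.15
ee_pos: [543.6, -327.7, 60.0]
orientation: [-3.135, -0.156, 0.003]
ft_force: [0.2, 1.1, -2.7]
width: 18.9
```

Run:
```python
from h import *
o,l,g=st(10)
im=save('wrist','w32')
R0=Rn.from_rotvec(o['orientation']);T=lambda p:R0.apply(p)+o['ee_pos']
segs=[([T(p) for p in [(-10,-20,-10),(-10,-95,-10),(10,-95,-10),(10,-20,-10)]],(0,0,255))]
overlay(im,o,segs,(200,60,440,280),2.5,'w33')
sc=save('scene','s32');a=np.linspace(0,6.3,30)
segs=[([T((14*np.cos(t),s,-10+14*np.sin(t))) for t in a],c) for s,c in ((75,(255,0,0)),(89,(0,255,0)))]
overlay(sc,None,segs,(330,180,430,270),7,'s33')
top=save('top','t32');cv2.imwrite('pics/t32c.png',cv2.resize(top['pixels'][150:260,270:400,::-1],None,fx=6,fy=5))
print(unproj(top,[[0,0]]).shape)
```

```text
30.15 pos [ 543.6 -327.7   60. ] F [ 0.2  1.1 -2.7] M [-0.04  0.1   0.05] w 18.9 grasp local [-209.5    0.9] 70.0
(1, 3)
```

View pics/w33.png

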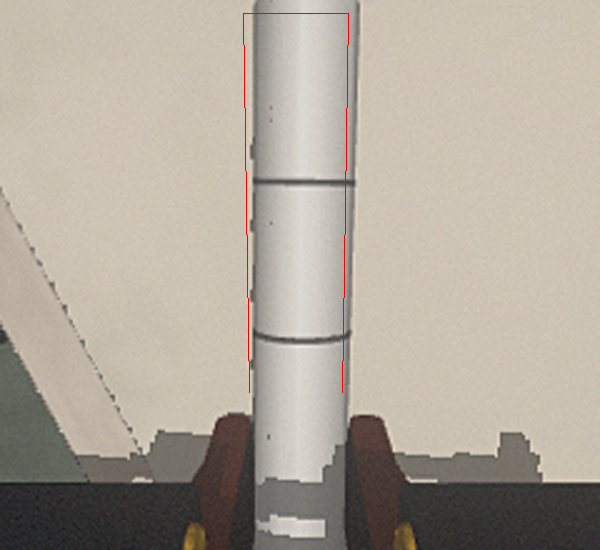

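View pics/s33.png

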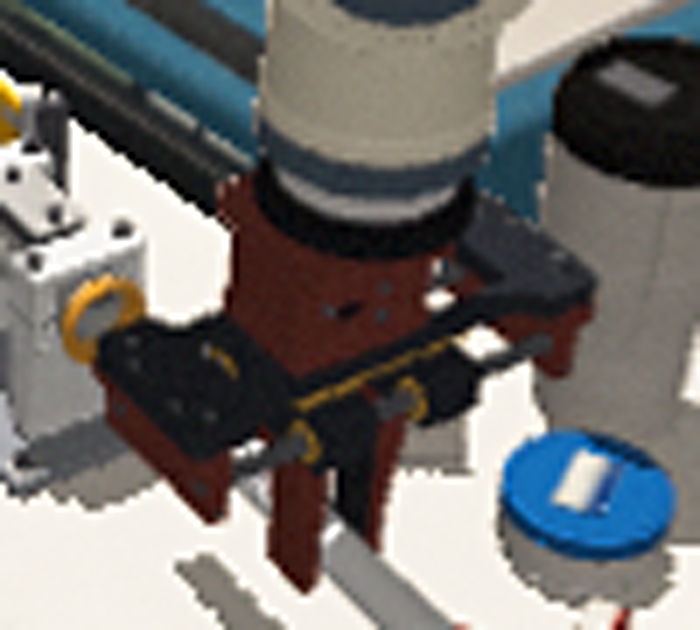

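View pics/t32c.png

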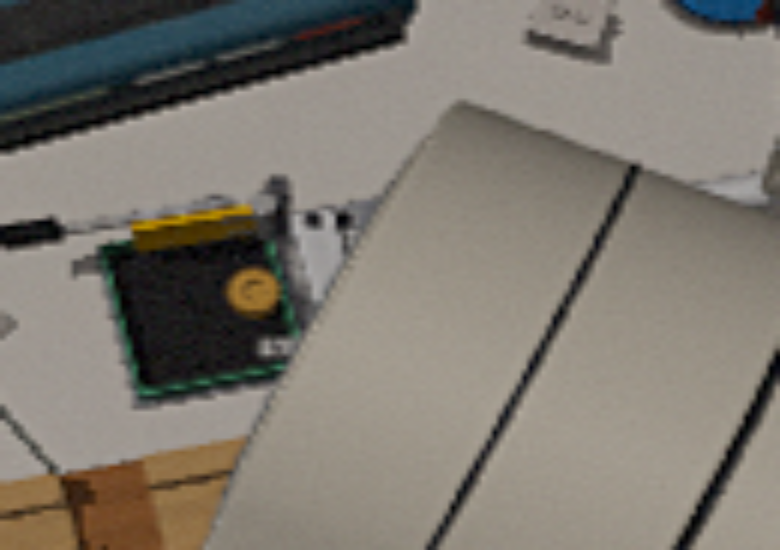

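>>> move_arm --motion '[[[0, 0, 0.09], [-0.01, 0, 0]], [[0, 0, 0.18], [-0.02, 0, 0]], [[0, 0, 0.27], [-0.022, 0, 0]], [[0, 0, 0.33], [-0.022, 0, 0]], [[0, 0, 0.35], [-0.022, 0, 0]]]'

```text
t: 30.92
ee_pos: [543.0, -326.1, 6.5]
orientation: [3.118, 0.156, -0.003]
ft_force: [0.1, 0.9, -2.7]
width: 19.3
```

Run:
```python
from h import *
o,l,g=st(10)
```

```text
30.93 pos [ 543.  -326.1    6.5] F [ 0.1  0.9 -2.7] M [0.01 0.1  0.02] w 19.3 grasp local [-207.6    1.3] 16.5
```

>>> move_arm --motion '[[[0, 0, 0.007], [0, 0, 0]], [[0, 0, 0.013], [0, 0, 0]], [[0, 0, 0.02], [0, 0, 0]], [[0, 0, 0.02], [0, 0, 0]], [[0, 0, 0.02], [0, 0, 0]]]'

```text
t: 31.55
ee_pos: [543.4, -326.6, 4.7]
orientation: [3.117, 0.156, -0.001]
ft_force: [-0.1, -0.5, -2.7]
width: 19.2
```

Run:
```python
from h import *
o,l,g=st(10)
im=save('wrist','w34');sc=save('scene','s34');cv2.imwrite('pics/s34c.png',cv2.resize(sc['pixels'][190:300,310:440,::-1],None,fx=6,fy=5))
```

```text
31.55 pos [ 543.4 -326.6    4.7] F [-0.1 -0.5 -2.7] M [ 0.    0.09 -0.02] w 19.2 grasp local [-208.1    1. ] 14.6
```

View pics/s34c.png

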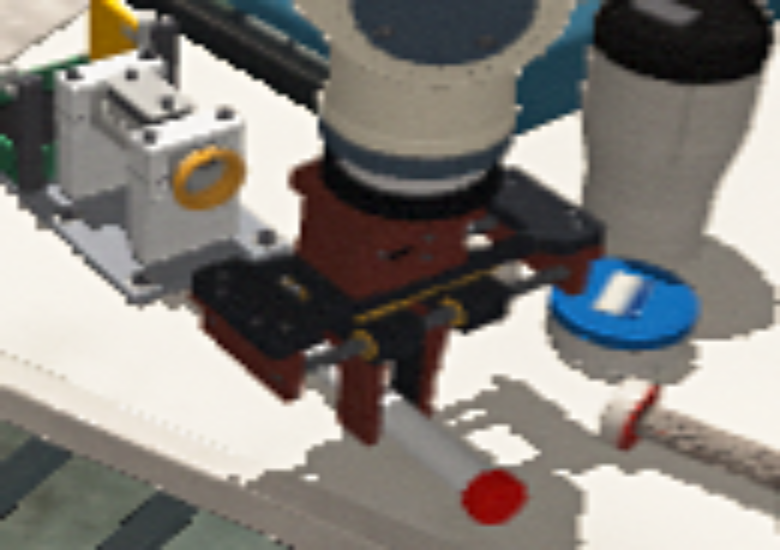

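View pics/w34.png

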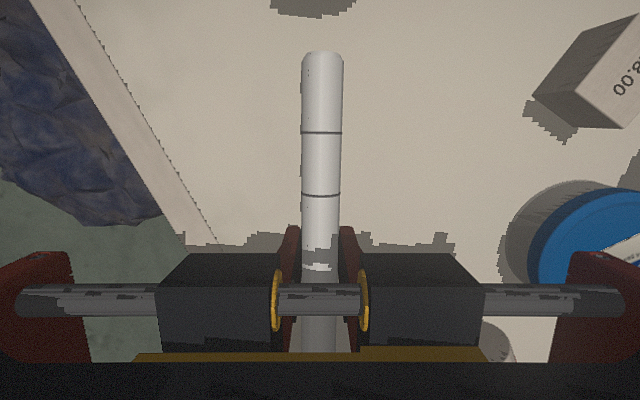

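>>> move_arm --motion '[[[0, 0, 0.005], [0, 0, 0]], [[0, 0, 0.01], [0, 0, 0]], [[0, 0, 0.014], [0, 0, 0]], [[0, 0, 0.016], [0, 0, 0]], [[0, 0, 0.016], [0, 0, 0]]]'

```text
t: 32.28
ee_pos: [543.4, -326.6, 2.2]
orientation: [3.117, 0.156, -0.001]
ft_force: [-0.6, -0.6, -1.6]
width: 19.3
```

Run:
```python
from h import *
o,l,g=st(10)
```

```text
32.27 pos [ 543.4 -326.6    2.2] F [-0.6 -0.6 -1.6] M [-0.05  0.1  -0.05] w 19.3 grasp local [-208.2    1. ] 12.2
```

>>> move_arm --motion '[[[0, 0, 0.005], [0, 0, 0]], [[0, 0, 0.007], [0, 0, 0]], [[0, 0, 0.007], [0, 0, 0]], [[0, 0, 0.007], [0, 0, 0]], [[0, 0, 0.007], [0, 0, 0]]]'

```text
t: 32.9
ee_pos: [543.5, -326.7, 1.2]
orientation: [3.117, 0.156, -0.001]
ft_force: [0.2, -2.3, -1.6]
width: 19.7
```

>>> move_arm --motion '[[[0, 0, 0], [0, 0, 0]], [[0, 0, 0], [0, 0, 0]], [[0, 0, 0], [0, 0, 0]], [[0, 0, 0], [0, 0, 0]], [[0, 0, 0], [0, 0, 0]]]' --gripper 0.4

```text
t: 33.52
ee_pos: [543.4, -326.6, 1.1]
orientation: [3.118, 0.156, -0.002]
ft_force: [0.3, -0.6, 0.5]
width: 35.9
```

Run:
```python
from h import *
o,l,g=st(10)
im=save('wrist','w35')
```

```text
33.52 pos [ 543.4 -326.6    1.1] F [ 0.3 -0.6  0.5] M [-0.07  0.07 -0.01] w 35.9 grasp local [-208.1    1. ] 11.1
```

View pics/w35.png

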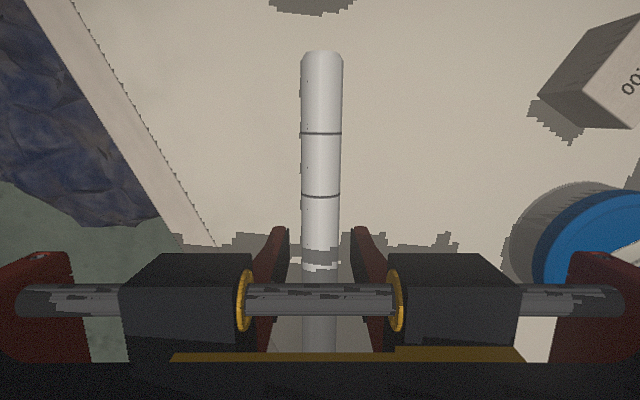

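Rod lies free between the open fingers and has not rolled. Wait a little, then rise.

>>> move_arm --motion '[[[0, 0, 0], [0, 0, 0]], [[0, 0, 0], [0, 0, 0]], [[0, 0, 0], [0, 0, 0]], [[0, 0, -0.15], [0, 0, 0]], [[0, 0, -0.4], [0, 0, 0]]]' --gripper 0.6

```text
t: 34.2
ee_pos: [542.7, -325.0, 61.8]
orientation: [3.119, 0.156, -0.004]
ft_force: [-0.0, -0.3, 1.3]
width: 52.5
```

>>> move_arm --motion '[[[0, 0.05, -0.2], [0, 0, 0]], [[0, 0.2, -0.5], [0, 0, 0]], [[0, 0.5, -0.8], [0, 0, 0]], [[0, 0.7, -1], [0, 0, 0]], [[0, 0.9, -1], [0, 0, 0]]]'

```text
t: 34.83
ee_pos: [558.3, -458.9, 219.7]
orientation: [3.112, 0.155, 0.007]
ft_force: [-0.2, -0.5, -0.6]
width: 52.5
```

Run:
```python
from h import *
o,l,g=st(10)
top=save('top','t36');cv2.imwrite('pics/t36c.png',cv2.resize(top['pixels'][110:270,260:460,::-1],None,fx=4,fy=3.7))
sc=save('scene','s36');cv2.imwrite('pics/s36c.png',cv2.resize(sc['pixels'][170:300,260:460,::-1],None,fx=4,fy=4.5))
save('wrist','w36')
for c in('top','scene'):
  for n in ('bushing_mid','rod_mid','thumb_grip','rod_tip'): print(c,n,[(np.round(d['location'],1).tolist(),round(d['p'],2)) for d in ctrl.pinpoint(c,n)[:2]])
```

```text
34.83 pos [ 558.3 -458.9  219.7] F [-0.2 -0.5 -0.6] M [-0.07  0.06  0.  ] w 52.5 grasp local [-341.2   -0.7] 229.7
top bushing_mid [([521.5, -54.3, 27.3], 0.66), ([359.9, 256.9, 3.2], 0.43)]
top rod_mid [([545.5, -305.3, 8.5], 0.82)]
top thumb_grip [([355.0, 341.2, 2.3], 0.48), ([553.8, 46.0, 89.4], 0.45)]
top rod_tip [([536.6, -234.1, 8.8], 0.57), ([529.8, -178.6, 71.8], 0.46)]
scene bushing_mid []
scene rod_mid [([543.4, -312.7, 11.8], 0.9)]
scene thumb_grip [([554.9, 45.5, 89.3], 0.61), ([532.7, -224.3, 8.9], 0.41)]
scene rod_tip [([537.5, -225.9, 9.9], 0.86)]
```

View pics/t36c.png

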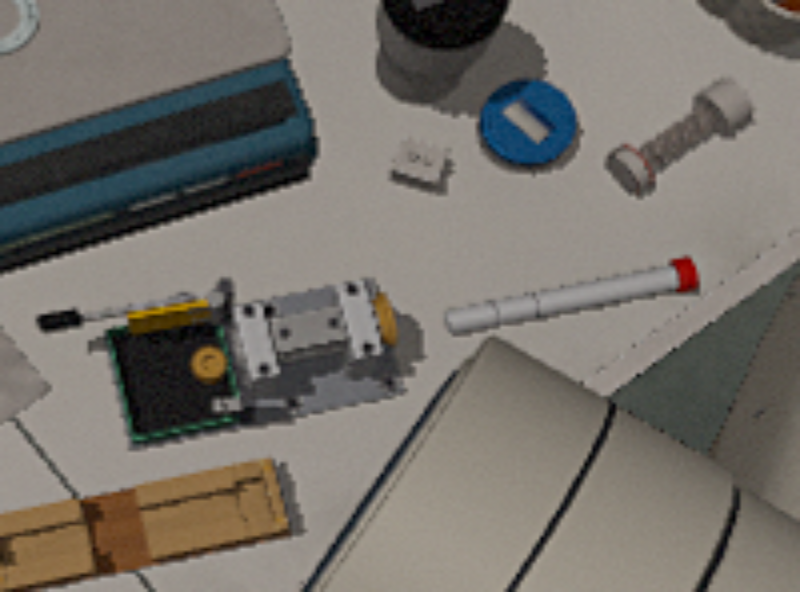

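View pics/s36c.png

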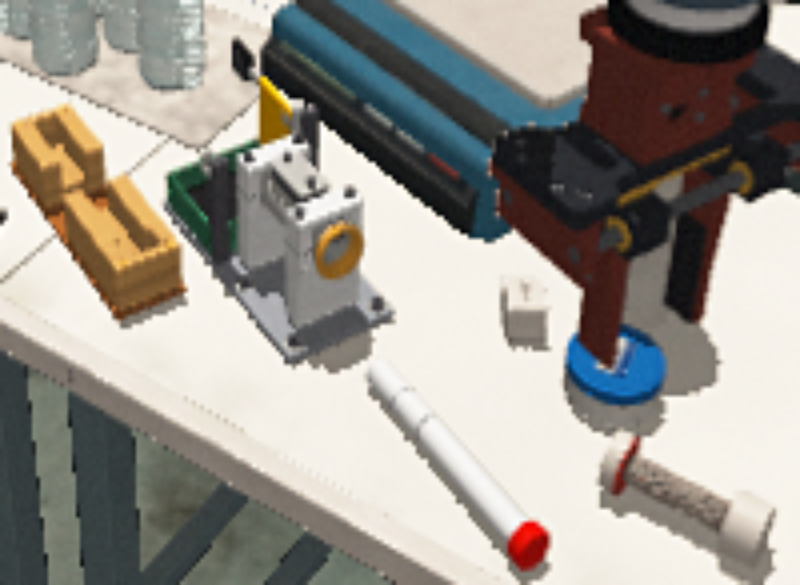

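>>> move_arm --motion '[[[0, 0, 0], [0, 0, 0]], [[0, 0, 0], [0, 0, 0]], [[0, 0, 0], [0, 0, 0]], [[0, 0, 0], [0, 0, 0]], [[0, 0, 0], [0, 0, 0]]]'

```text
t: 36.0
ee_pos: [556.8, -456.7, 213.7]
orientation: [3.118, 0.156, -0.002]
ft_force: [0.3, -0.3, 0.2]
width: 53.0
```

Run:
```python
from h import *
for c in('scene','top'):
  ctrl.get_image(c);print([(np.round(d['location'],1).tolist(),round(d['p'],2)) for d in ctrl.pinpoint(c,'rod_mid')[:1]])
print(ctrl.close_job())
```

```text
[([541.9, -308.7, 10.4], 0.67)]
[([536.9, -301.7, 11.1], 0.9)]
the job is handed in; nothing more can be done
None
```

The bushing is out of the tube and in the green tray, and I handed the job in at about 36 s of the 66 s allowed; it returned no verdict.

I lifted the latch, swung the gate open by about a right angle, and let the latch down again. I then took the rod from the cradle by its middle and started the bushing moving. After taking the rod again near its neck, I drove the bushing through and drew the rod back out. The rod now lies flat on the bench behind the inlet.

**Last checks:**
- **Bushing:** the top picture shows it standing on end in the tray. The network put its centre at 27 mm above the bench, within the stated 26–29 mm. The scene camera could not see it, because the tray wall and saddle blocks hide it.
- **Gate:** both cameras place the thumb grip about 105 mm from the hinge in the open direction. The gate was swung about 1.6 rad and looks open in the pictures.
- **Rod:** it lies flat and clear of everything, with its axis about 10–11 mm up. Repeated rod readings differed by up to about 11 mm, so I can only say I saw no sign of it rolling.
- **Forces and surroundings:** the push took about 11 N, and the highest force reading I saw was about 15 N. The flask, tin, block, plug and cradle show no sign of having moved in the last pictures. I did not check the ring stack, loose ring and paint bottle again at the end.

**Disagreement:** while the rod hung in the bore, its fitted droop came out as 0.15 rad one time and 0.09 rad another. Both regrasps still held. I took the rod once more, nearer the fingertips, so that it could be set down without a drop.

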